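# Load the rod-curing rack and set its lamp

### The arm

A 6-joint arm with a two-finger parallel gripper is mounted at the origin on the work surface. World frame = base frame: x ahead of the robot, y to its left, z up, the work surface at z = 0. Lengths are in mm, angles in rad, forces in N, time in s.
With the tool pointing down it reaches from about 225 to 725 mm from the base axis. Payload 3.1 kg.
Tool frame: the origin (TCP) lies midway between the tips of the shut fingers; the grasp point (between the pads) lies 19 mm behind it (manip.hold_point_z is the distance from the TCP to the grasp point, in mm); z points along the fingers, y is the line along which they close (so a half turn about z gives the same grasp; the last joint's range is limited). The gripper opens to 85 mm and grips with 20 to 120 N. Pads are 22 mm wide; open, the fingers measure 114 mm over their backs; the gripper's body (76 mm by 85 mm) begins 54 mm behind the grasp point. The pads swing forward as they close: fully open they stand 13 mm farther back than shut.
Start: joints at [-1.35, 0.048, 0.099, 1.622, 0, 1.443], TCP at [179.414, -493.384, 231.312] pointing down, gripper open.
Joint ranges: [-2.91, 2.91], [-0.99, 1.94], [-1.21, 1.42], [-2.12, 2.29], [-1.49, 1.47], [-3.14, 3.14]. Speed limits (rad/s): [2.79, 2.79, 3.14, 3.14, 3.14, 3.14].

### API

Orientations are given as a unit quaternion [x, y, z, w].
In Python, from cell import manip, camera, camera_params, workorder gives the robot as it stands.
- The arm moves only by the tool carry_out, never from a script. Its argument "rows" is a list of rows, each an object with "gripper": the opening, from 0 (shut) to 1 (fully open); "translation": the shift along the world's x, y, z in cm, a list of three; "dr": the turn, a rotation vector about the world's x, y, z in degrees, a list of three. In form: [{"gripper": gripper, "translation": [dx, dy, dz], "dr": [ax, ay, az]}, ...]. A call has exactly 8 rows; each row shifts and turns the commanded pose from where the row before left it; what a row does not reach is not made up. A row lasts 1/8 s, in which the tool goes at most 62.5 mm and 10.7 degrees, less where a joint would pass 70% of its speed; a pose out of reach is approached as far as the arm can. A call is refused whole if a number of a shift passes 6.25 or a number of a turn 10.7, either way. A call with a gripper value outside its range is refused whole. The fingers move at their own pace and stop on an object; the grip force is fixed at half the most. Time passes only in rows, so rows that do not move let the fingers close, or fill a call up. It gives the time, the measured TCP pose, the force, the opening and the grip force at its end, in the units of the state.
- manip.get_state(): the state, without advancing time (a new reading comes with each control period).
- camera(name): name is "side" or "top" or "wrist"; returns the picture (384x512x3 uint8, red, green, blue); there is no depth.
- camera_params(name): a dict with "fx", "fy", "cx", "cy" (pixels), "xyz" and "orientation" of the camera in the world; the wrist camera has in their place "mount" (4x4, takes a point from camera to tool coordinates, whose origin is the TCP and whose axes are the flange's). Camera axes: x right, y up, looking along -z (the intrinsics and any distortion apply to the point x, -y, -z); pixel columns grow to the right and rows downward; lengths in mm; the calibration is good to about 2 mm. A picture is of the moment at which its call begins: read the wrist's pose just before it. camera_params takes no time and is no camera call.
- workorder.finish_job(): hands the job in; it is judged then, once.
The state is a dict: "t": time; "joint_positions": joint angles; "joint_vel": joint speeds; "joint_efforts": joint torques, N m; "tool_pos": TCP position; "tool_rot": TCP orientation; "ft_force": force on the tool from outside, world axes, zero at the start; "wrist_torque": the same for the moment, N m; "grip_width": finger opening in mm; "grip_force": force on a finger pad.
Only numpy, scipy, OpenCV 4.12 (cv2) and the standard library are available. Lean on these libraries where they do the work, as an engineer would, in place of code of your own. Each camera call takes 0.05 s, during which the arm holds its last target. There are 200 camera calls.

### The job

Load the curing rack: first fold its lamp panel down towards you, nearly flat, out of the way. Then hang every rod carrier from the dark mat on a peg of its own (any pegs), pushing its eye along the peg until the drop latch has fallen closed behind it, and let it hang freely; when all hang latched, raise the lamp to 30 degrees from upright, the green mark on its scale, let go and see that it stays. Leave the jar, the rod bundle and the plastic box where they are.

Things in the scene. Friction and masses are not known exactly. Their poses are not given: they have to be found in the camera images.
- carrier1_grip (a point): Rod carrier 1 (about 220 g; all carriers are alike but for colour, each may be absent), rods dark blue and teal. Point: centre of its yellow grip block, 178 mm above its underside. Block 12 mm thick along own x, 30 mm along own y, 40 mm high, with a 5 mm head 20 x 34 mm on top (at 203 mm) that overhangs it. Own z is up. Take it from above across the 12 mm.
- carrier2_grip (a point): Grip block of carrier 2, rods dark red and sand; as carrier 1. A carrier stands upright on a grey foot 48 mm along own x, 56 mm along own y, 12 mm high; two rows of three upright 8 mm rods in the foot, tops 100 mm above the underside, at x = +-16 mm; between the rows an aluminium plate 5 mm thick along own x carries the eye and the grip block.
- carrier3_grip (a point): Grip block of carrier 3, rods plum and lime; as carrier 1. A carrier is the same front and back and may go on a peg either way round.
- carrier4_grip (a point): Grip block of carrier 4, rods dark green and yellow; as carrier 1. The carriers stand on a dark mat 250 x 240 mm, 2 mm thick, flat on the bench.
- carrier1_eye (a point): Eye of carrier 1: a house-shaped hole through its plate along own x, 28 mm wide between its sides, flat sill 20 mm below this point, 35 degree pitched self-centring roof with its peak 7 mm above. This point, 131 mm above the underside and 47 mm below the grip point, is where the peg's axis lies when the carrier hangs.
- carrier2_eye (a point): Eye of carrier 2, as that of carrier 1.
- carrier3_eye (a point): Eye of carrier 3, as that of carrier 1.
- carrier4_eye (a point): Eye of carrier 4, as that of carrier 1.
- peg1 (a point): Peg 1 of the curing rack (the rack's -y end): level steel peg, 12 mm thick, 225 mm above the bench. Point on its axis, about the middle of where an eye hangs; axes are the rack's (z up). It sticks out from the rail towards own -x, roughly towards the robot: tip at x = -36 mm, latch pivot at -22, stop collar (22 mm across) from +40, rail from +50.
- peg2 (a point): Peg 2, 75 mm to the +y side of peg 1; as peg 1. The aluminium rail is 18 mm high with its top 234 mm above the bench; nothing of the rack stands higher than 235 mm. Its two posts stand 48 mm outside the end pegs, under the rail's line.
- peg3 (a point): Peg 3, 75 mm to the +y side of peg 2; as peg 1. The rack is fixed on a grey base plate 340 mm along its y, 12 mm thick, from 110 mm on the -x side of the peg points to 90 mm on the +x side.
- peg4 (a point): Peg 4, 75 mm to the +y side of peg 3; as peg 1. A carrier that hangs has its underside 94 mm above the bench; knocked, it swings on the peg and settles. The folded lamp panel stays below 85 mm.
- flap1 (a joint): Drop latch of peg 1: orange-red flap 16 mm wide, hung in the peg, lower end 26 mm below the peg's axis. 0 = hanging down, closed; it swings only inward to the rail (up to 1.4 rad) and falls back by itself. An eye pushed inward lifts it with its sill; with the eye point about 6 mm past the peg point (own x +6; push to about +12) it drops behind the sill and the eye cannot come off.
- flap2 (a joint): Drop latch of peg 2, as flap 1: 0 = hanging down, closed; grows as it is lifted inward.
- flap3 (a joint): Drop latch of peg 3, as flap 1: 0 = hanging down, closed; grows as it is lifted inward.
- flap4 (a joint): Drop latch of peg 4, as flap 1: 0 = hanging down, closed; grows as it is lifted inward.
- lamp (a joint): Friction hinge of the lamp panel, rad: 0 = upright, growing as it leans back from the pegs towards the robot, 1.5 = flat, its stop. Stays where left (0.55 N m friction; up to 7 N at a grip pin moves it). 30 degrees = 0.524: green mark on the white 10-degree scale at either end; red pointer on the panel. Panel white, finned back, 290 mm along the rack's y, 120 mm hinge to edge, 20 mm thick.
- lamp_hinge (a point): Middle of the lamp's hinge line, which runs along the rack's y; 32 mm above the bench, 80 mm from the row of peg points on their -x side. Axes are the rack's.
- pin_left (a point): Grip pin at the rack's +y end of the lamp panel: round steel pin, 10 mm thick, sticking out 45 mm from the panel's end along the hinge direction, tip in rubber. Point on its axis, 27 mm out from the panel's end, 110 mm from the hinge line; it swings with the panel. It can be pinched from above and led along its arc; it turns between the fingers.
- pin_right (a point): Grip pin at the rack's -y end of the lamp panel: round steel pin, 10 mm thick, sticking out 45 mm from the panel's end along the hinge direction, tip in rubber. Point on its axis, 27 mm out from the panel's end, 110 mm from the hinge line; it swings with the panel. It can be pinched from above and led along its arc; it turns between the fingers.
- jar_mid (a point): White jar, 60 mm across, 75 mm high; its centre. A bystander.
- bundle_mid (a point): Tied bundle of dark red rods lying on the bench, 200 x 50 x 18 mm; its centre. A bystander.
- box_mid (a point): Flat clear plastic box, 110 x 80 x 28 mm; its centre. A bystander.

How it is judged (in metres and radians):
On the way, in this order (a step that is already met when the one before it is completed fails the run):
1. the lamp panel is folded down, at least 70 degrees from upright (value of joint lamp above 1.222 rad), for 0.2 s.
2. every carrier hangs on a peg with the latch dropped behind its eye, let go (((x of carrier1_eye in the frame of peg1 between -0.022 and 0.042 m and y of carrier1_eye in the frame of peg1 between -0.009 and 0.009 m and z of carrier1_eye in the frame of peg1 between -0.006 and 0.006 m and value of joint flap1 below 0.15 rad) or (x of carrier1_eye in the frame of peg2 between -0.022 and 0.042 m and y of carrier1_eye in the frame of peg2 between -0.009 and 0.009 m and z of carrier1_eye in the frame of peg2 between -0.006 and 0.006 m and value of joint flap2 below 0.15 rad) or (x of carrier1_eye in the frame of peg3 between -0.022 and 0.042 m and y of carrier1_eye in the frame of peg3 between -0.009 and 0.009 m and z of carrier1_eye in the frame of peg3 between -0.006 and 0.006 m and value of joint flap3 below 0.15 rad) or (x of carrier1_eye in the frame of peg4 between -0.022 and 0.042 m and y of carrier1_eye in the frame of peg4 between -0.009 and 0.009 m and z of carrier1_eye in the frame of peg4 between -0.006 and 0.006 m and value of joint flap4 below 0.15 rad)) and ((x of carrier2_eye in the frame of peg1 between -0.022 and 0.042 m and y of carrier2_eye in the frame of peg1 between -0.009 and 0.009 m and z of carrier2_eye in the frame of peg1 between -0.006 and 0.006 m and value of joint flap1 below 0.15 rad) or (x of carrier2_eye in the frame of peg2 between -0.022 and 0.042 m and y of carrier2_eye in the frame of peg2 between -0.009 and 0.009 m and z of carrier2_eye in the frame of peg2 between -0.006 and 0.006 m and value of joint flap2 below 0.15 rad) or (x of carrier2_eye in the frame of peg3 between -0.022 and 0.042 m and y of carrier2_eye in the frame of peg3 between -0.009 and 0.009 m and z of carrier2_eye in the frame of peg3 between -0.006 and 0.006 m and value of joint flap3 below 0.15 rad) or (x of carrier2_eye in the frame of peg4 between -0.022 and 0.042 m and y of carrier2_eye in the frame of peg4 between -0.009 and 0.009 m and z of carrier2_eye in the frame of peg4 between -0.006 and 0.006 m and value of joint flap4 below 0.15 rad)) and ((x of carrier3_eye in the frame of peg1 between -0.022 and 0.042 m and y of carrier3_eye in the frame of peg1 between -0.009 and 0.009 m and z of carrier3_eye in the frame of peg1 between -0.006 and 0.006 m and value of joint flap1 below 0.15 rad) or (x of carrier3_eye in the frame of peg2 between -0.022 and 0.042 m and y of carrier3_eye in the frame of peg2 between -0.009 and 0.009 m and z of carrier3_eye in the frame of peg2 between -0.006 and 0.006 m and value of joint flap2 below 0.15 rad) or (x of carrier3_eye in the frame of peg3 between -0.022 and 0.042 m and y of carrier3_eye in the frame of peg3 between -0.009 and 0.009 m and z of carrier3_eye in the frame of peg3 between -0.006 and 0.006 m and value of joint flap3 below 0.15 rad) or (x of carrier3_eye in the frame of peg4 between -0.022 and 0.042 m and y of carrier3_eye in the frame of peg4 between -0.009 and 0.009 m and z of carrier3_eye in the frame of peg4 between -0.006 and 0.006 m and value of joint flap4 below 0.15 rad)) and ((x of carrier4_eye in the frame of peg1 between -0.022 and 0.042 m and y of carrier4_eye in the frame of peg1 between -0.009 and 0.009 m and z of carrier4_eye in the frame of peg1 between -0.006 and 0.006 m and value of joint flap1 below 0.15 rad) or (x of carrier4_eye in the frame of peg2 between -0.022 and 0.042 m and y of carrier4_eye in the frame of peg2 between -0.009 and 0.009 m and z of carrier4_eye in the frame of peg2 between -0.006 and 0.006 m and value of joint flap2 below 0.15 rad) or (x of carrier4_eye in the frame of peg3 between -0.022 and 0.042 m and y of carrier4_eye in the frame of peg3 between -0.009 and 0.009 m and z of carrier4_eye in the frame of peg3 between -0.006 and 0.006 m and value of joint flap3 below 0.15 rad) or (x of carrier4_eye in the frame of peg4 between -0.022 and 0.042 m and y of carrier4_eye in the frame of peg4 between -0.009 and 0.009 m and z of carrier4_eye in the frame of peg4 between -0.006 and 0.006 m and value of joint flap4 below 0.15 rad)) and contact force between the fingers and anything else below 0.3 N), for 0.3 s.
3. the lamp panel stands at 30 degrees from upright by itself, let go, for a second (value of joint lamp between 0.4486 and 0.5986 rad and contact force between the fingers and anything else below 0.3 N), for 1 s.
At the end, for the whole second after the job is handed in: Each carrier present hangs upright (within 20 degrees) on its own peg, eye point 22 mm short of to 42 mm past the peg point along the peg, within 9 mm across and 6 mm in height; that peg's latch closed (below 0.15 rad); lamp panel at rest within 4.3 degrees of 30 degrees from upright (((x of carrier1_eye in the frame of peg1 between -0.022 and 0.042 m and y of carrier1_eye in the frame of peg1 between -0.009 and 0.009 m and z of carrier1_eye in the frame of peg1 between -0.006 and 0.006 m and value of joint flap1 below 0.15 rad) or (x of carrier1_eye in the frame of peg2 between -0.022 and 0.042 m and y of carrier1_eye in the frame of peg2 between -0.009 and 0.009 m and z of carrier1_eye in the frame of peg2 between -0.006 and 0.006 m and value of joint flap2 below 0.15 rad) or (x of carrier1_eye in the frame of peg3 between -0.022 and 0.042 m and y of carrier1_eye in the frame of peg3 between -0.009 and 0.009 m and z of carrier1_eye in the frame of peg3 between -0.006 and 0.006 m and value of joint flap3 below 0.15 rad) or (x of carrier1_eye in the frame of peg4 between -0.022 and 0.042 m and y of carrier1_eye in the frame of peg4 between -0.009 and 0.009 m and z of carrier1_eye in the frame of peg4 between -0.006 and 0.006 m and value of joint flap4 below 0.15 rad)) and ((x of carrier2_eye in the frame of peg1 between -0.022 and 0.042 m and y of carrier2_eye in the frame of peg1 between -0.009 and 0.009 m and z of carrier2_eye in the frame of peg1 between -0.006 and 0.006 m and value of joint flap1 below 0.15 rad) or (x of carrier2_eye in the frame of peg2 between -0.022 and 0.042 m and y of carrier2_eye in the frame of peg2 between -0.009 and 0.009 m and z of carrier2_eye in the frame of peg2 between -0.006 and 0.006 m and value of joint flap2 below 0.15 rad) or (x of carrier2_eye in the frame of peg3 between -0.022 and 0.042 m and y of carrier2_eye in the frame of peg3 between -0.009 and 0.009 m and z of carrier2_eye in the frame of peg3 between -0.006 and 0.006 m and value of joint flap3 below 0.15 rad) or (x of carrier2_eye in the frame of peg4 between -0.022 and 0.042 m and y of carrier2_eye in the frame of peg4 between -0.009 and 0.009 m and z of carrier2_eye in the frame of peg4 between -0.006 and 0.006 m and value of joint flap4 below 0.15 rad)) and ((x of carrier3_eye in the frame of peg1 between -0.022 and 0.042 m and y of carrier3_eye in the frame of peg1 between -0.009 and 0.009 m and z of carrier3_eye in the frame of peg1 between -0.006 and 0.006 m and value of joint flap1 below 0.15 rad) or (x of carrier3_eye in the frame of peg2 between -0.022 and 0.042 m and y of carrier3_eye in the frame of peg2 between -0.009 and 0.009 m and z of carrier3_eye in the frame of peg2 between -0.006 and 0.006 m and value of joint flap2 below 0.15 rad) or (x of carrier3_eye in the frame of peg3 between -0.022 and 0.042 m and y of carrier3_eye in the frame of peg3 between -0.009 and 0.009 m and z of carrier3_eye in the frame of peg3 between -0.006 and 0.006 m and value of joint flap3 below 0.15 rad) or (x of carrier3_eye in the frame of peg4 between -0.022 and 0.042 m and y of carrier3_eye in the frame of peg4 between -0.009 and 0.009 m and z of carrier3_eye in the frame of peg4 between -0.006 and 0.006 m and value of joint flap4 below 0.15 rad)) and ((x of carrier4_eye in the frame of peg1 between -0.022 and 0.042 m and y of carrier4_eye in the frame of peg1 between -0.009 and 0.009 m and z of carrier4_eye in the frame of peg1 between -0.006 and 0.006 m and value of joint flap1 below 0.15 rad) or (x of carrier4_eye in the frame of peg2 between -0.022 and 0.042 m and y of carrier4_eye in the frame of peg2 between -0.009 and 0.009 m and z of carrier4_eye in the frame of peg2 between -0.006 and 0.006 m and value of joint flap2 below 0.15 rad) or (x of carrier4_eye in the frame of peg3 between -0.022 and 0.042 m and y of carrier4_eye in the frame of peg3 between -0.009 and 0.009 m and z of carrier4_eye in the frame of peg3 between -0.006 and 0.006 m and value of joint flap3 below 0.15 rad) or (x of carrier4_eye in the frame of peg4 between -0.022 and 0.042 m and y of carrier4_eye in the frame of peg4 between -0.009 and 0.009 m and z of carrier4_eye in the frame of peg4 between -0.006 and 0.006 m and value of joint flap4 below 0.15 rad)) and angle between each of carrier1_grip, carrier2_grip, carrier3_grip, carrier4_grip's own z axis and vertical below 0.35 rad and value of joint lamp between 0.4486 and 0.5986 rad and velocity of joint lamp between -0.05 and 0.05 rad/s); the robot touches nothing.
It fails at once if the jar was disturbed (moved more than 30 mm) (distance of jar_mid from where it was at the start of the episode above 0.03 m).
It fails at once if the bundle was disturbed (moved more than 30 mm) (distance of bundle_mid from where it was at the start of the episode above 0.03 m).
It fails at once if the box was disturbed (moved more than 30 mm) (distance of box_mid from where it was at the start of the episode above 0.03 m).
Of carrier1, carrier2, carrier3, carrier4 only 2 to 4 are there at a start; the rules pass over those that are not, and their reading is None.
At some moment in a run one of carrier1, carrier2, carrier3, carrier4 may be knocked a few centimetres aside while the robot is not near it.
Once in a run the grip may slacken for a moment while it holds something.
It also fails if it takes over 210 s, if anything falls off the work surface, if the arm or the gripper's body presses on something with over 40 N, if the wrist force passes 120 N, or if a joint passes its speed limit or range.

## Working session

There is one attempt and no reset: what is moved stays moved. The work goes in short steps, Python scripts to look and compute and a tool call to move; the robot and the scene stay as the last step left them, time stands still between calls to the robot, and variables do not carry over. Pictures are saved under pics/ and viewed, at most 14 in all, crops included, and the job is handed in when it is done.

Besides the shell and the picture viewer there is one more tool, called after "Call:" by a JSON object that holds its "method" and its "body". carry_out: Moves the arm, as the interface text tells. Its arguments: {"type":"object","properties":{"rows":{"type":"array","items":{"type":"object","properties":{"gripper":{"type":"number"},"translation":{"type":"array","items":{"type":"number"}},"dr":{"type":"array","items":{"type":"number"}}}}}},"required":["rows"]}

```bash
mkdir -p pics; ls
cat > h.py <<'E'
import numpy as np, cv2
from scipy.spatial.transform import Rotation as R
from cell import manip, camera, camera_params, workorder
def pose(name, st=None):
    p=camera_params(name)
    if 'mount' in p:
        st=st or manip.get_state(); T=np.eye(4); T[:3,:3]=R.from_quat(st['tool_rot']).as_matrix(); T[:3,3]=st['tool_pos']
        M=T@np.array(p['mount']); return p,M[:3,:3],M[:3,3]
    return p,R.from_quat(p['orientation']).as_matrix(),np.array(p['xyz'])
def K(p): return np.array([[p['fx'],0,p['cx']],[0,p['fy'],p['cy']],[0,0,1.]])
def dist(p):
    for k in p:
        if 'dist' in k: return np.array(p[k],float).ravel()
    return np.zeros(5)
def ray(c,u,v):
    p,Rm,t=c; q=cv2.undistortPoints(np.array([[[u,v]]],float),K(p),dist(p))[0,0]
    return t,Rm@np.array([q[0],-q[1],-1.])
def onz(c,u,v,z):
    t,d=ray(c,u,v); return t+d*(z-t[2])/d[2]
def proj(c,P):
    p,Rm,t=c; q=Rm.T@(np.array(P,float)-t); q=q*[1,-1,-1]
    return cv2.projectPoints(q.reshape(1,1,3),np.zeros(3),np.zeros(3),K(p),dist(p))[0].ravel()
def tri(c1,a,c2,b):
    (t1,d1),(t2,d2)=ray(c1,*a),ray(c2,*b)
    s=np.linalg.lstsq(np.c_[d1,-d2],t2-t1,rcond=None)[0]
    return (t1+s[0]*d1+t2+s[1]*d2)/2, np.linalg.norm(t1+s[0]*d1-t2-s[1]*d2)
def snap(name,f=None):
    st=manip.get_state(); c=pose(name,st); im=camera(name)
    if f: cv2.imwrite('pics/'+f,im[:,:,::-1])
    return c,im
E
python3 - <<'E'
from h import *
np.set_printoptions(precision=2,suppress=True)
for n in ['side','top','wrist']:
    print(n,camera_params(n)); c,im=snap(n,n+'0.png'); np.save('pics/'+n+'0.npy',im)
print(manip.get_state(), manip.hold_point_z)
a=[cv2.imread(f'pics/{n}0.png') for n in ['side','top']]
E
```

```text
pics
side {'fx': 465.070327325411, 'fy': 465.070327325411, 'cx': 252.53481574546646, 'cy': 185.40664725634437, 'xyz': array([  440.88, -1218.96,  1123.04]), 'orientation': array([ 0.42, -0.02, -0.04,  0.91])}
top {'fx': 428.30917648955284, 'fy': 428.30917648955284, 'cx': 264.85725628132417, 'cy': 185.4836429490218, 'xyz': array([ 345.43,  -63.49, 1489.82]), 'orientation': array([-0.05,  0.06,  0.71, -0.7 ])}
wrist {'fx': 341.345437420015, 'fy': 341.345437420015, 'cx': 253.436585410292, 'cy': 194.00421933951708, 'mount': array([[  -0.  ,    0.95,    0.33,   84.71],
       [   1.  ,    0.  ,    0.  ,   -0.54],
       [   0.  ,    0.33,   -0.95, -142.5 ],
       [   0.  ,    0.  ,    0.  ,    1.  ]])}
{'t': 0.15, 'joint_positions': array([-1.35,  0.05,  0.1 ,  1.62,  0.  ,  1.44]), 'joint_vel': array([-0.  , -0.  ,  0.01,  0.  ,  0.  ,  0.  ]), 'joint_efforts': array([  0.  , -33.93,  32.04,   0.02,  -0.  ,   0.  ]), 'tool_pos': array([ 179.32, -492.91,  230.39]), 'tool_rot': array([ 0.98,  0.17, -0.  , -0.  ]), 'ft_force': array([ 0.76,  0.63, -0.53]), 'wrist_torque': array([-0.04,  0.01, -0.01]), 'grip_force': 0.0, 'grip_width': 85.51312324235532} 18.700000000000003
```

View pics/side0.png

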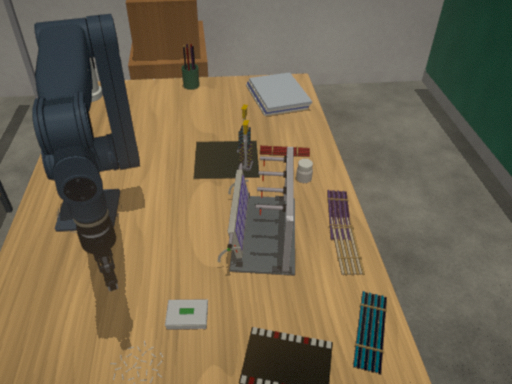

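View pics/top0.png

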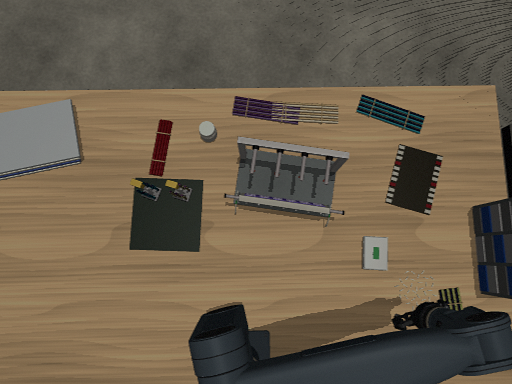

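The top view shows two carriers on the mat, near (145,188) and (180,190). The rack is at (290,175) with the lamp upright, the jar at (207,131), the bundle at (160,148), and the clear box glinting at (412,283). I'll zoom in next.

Run:
```python
import cv2
t=cv2.imread('pics/top0.png')[120:260,120:360]; cv2.imwrite('pics/topz.png',cv2.resize(t,None,fx=3.33,fy=3.33,interpolation=cv2.INTER_CUBIC))
s=cv2.imread('pics/side0.png')[90:285,180:320]; cv2.imwrite('pics/sidez.png',cv2.resize(s,None,fx=3,fy=3,interpolation=cv2.INTER_CUBIC))
```

```text
(no output)
```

View pics/topz.png

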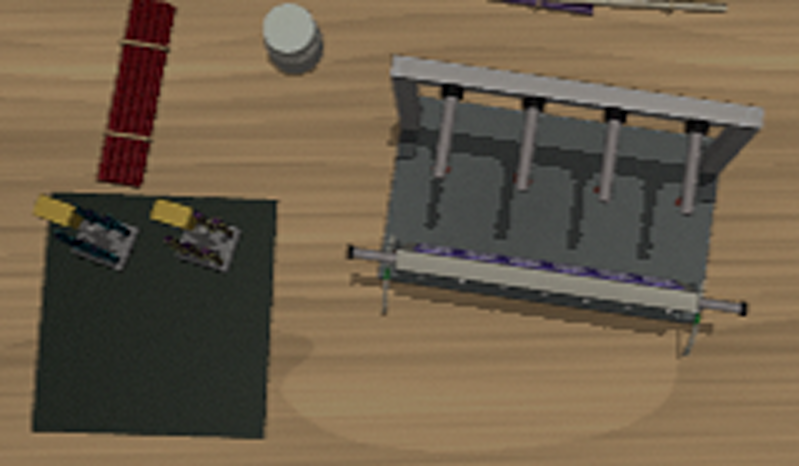

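View pics/sidez.png

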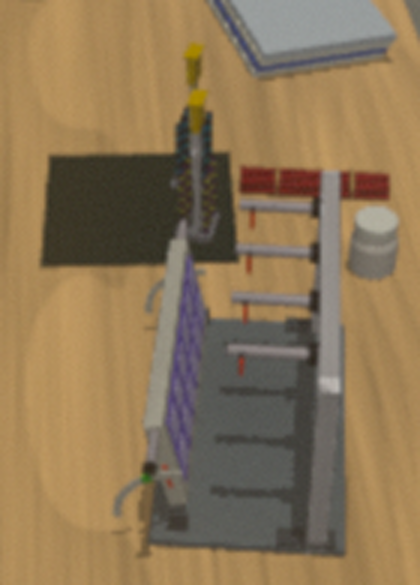

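Run:
```python
from h import *
np.set_printoptions(precision=1,suppress=True)
T=pose('top'); S=pose('side'); z=lambda u,v:(u/3.333+120,v/3.333+120); s=lambda u,v:(u/3+180,v/3+90)
for n,p,h in [('tip4',(441,176),225),('tip3',(521,188),225),('tip2',(603,199),225),('tip1',(687,212),225),
 ('col4',(452,92),225),('col3',(533,103),225),('col2',(615,115),225),('col1',(697,128),225),
 ('railL',(392,68),234),('railR',(761,118),234),('pinLtip',(350,252),142),('pinRtip',(744,308),142),('panL',(397,262),150),('panR',(698,300),150),
 ('cA',(54,210),205),('cB',(171,213),205),('cAfoot',(95,240),14),('cBfoot',(205,243),14),('jar',(291,28),75),('bund',(134,92),18)]:
    print(n,onz(T,*z(*p),h))
print('pinR tri',tri(T,z(744,308),S,s(148,468)))
print('tip1 tri',tri(T,z(687,212),S,s(229,348)))
print('tip4 tri',tri(T,z(441,176),S,s(240,205)))
print('headB',tri(T,z(171,208),S,s(198,95)),'headA',tri(T,z(52,208),S,s(194,48)))
```

```text
tip4 [586.8 -52.4 225. ]
tip3 [ 574.7 -124.2  225. ]
tip2 [ 563.4 -197.9  225. ]
tip1 [ 550.3 -273.3  225. ]
col4 [664.5 -63.5 225. ]
col3 [ 653.1 -137.   225. ]
col2 [ 640.8 -211.4  225. ]
col1 [ 627.5 -285.6  225. ]
railL [685.3  -9.6 234. ]
railR [ 633.9 -342.5  234. ]
pinLtip [530.5  36.  142. ]
pinRtip [ 470.5 -337.4  142. ]
panL [519.1  -8.9 150. ]
panR [ 478.1 -292.6  150. ]
cA [564.8 299.4 205. ]
cB [560.3 193.5 205. ]
cAfoot [565.1 310.   14. ]
cBfoot [560.1 196.   14. ]
jar [772.  100.1  75. ]
bund [721.6 271.8  18. ]
pinR tri (array([ 470.8, -337.5,  141.4]), np.float64(0.4944720420007182))
tip1 tri (array([ 551.3, -272.7,  228. ]), np.float64(2.8437662276192825))
tip4 tri (array([586.9, -52.4, 226.5]), np.float64(0.6037263623158232))
headB (array([564.2, 193.2, 206.9]), np.float64(0.8737698565972767)) headA (array([567.2, 300.8, 206.9]), np.float64(1.5900821643277165))
```

Call:
{"method": "carry_out", "body": {"rows": [{"gripper":1,"translation":[3.67,2.13,0],"dr":[0,0,7.6]},{"gripper":1,"translation":[3.67,2.13,0],"dr":[0,0,7.6]},{"gripper":1,"translation":[3.67,2.13,0],"dr":[0,0,7.6]},{"gripper":1,"translation":[3.67,2.13,0],"dr":[0,0,7.6]},{"gripper":1,"translation":[3.67,2.13,0],"dr":[0,0,7.6]},{"gripper":1,"translation":[3.67,2.13,0],"dr":[0,0,7.6]},{"gripper":1,"translation":[3.67,2.13,0],"dr":[0,0,7.6]},{"gripper":0.6,"translation":[3.67,2.13,0],"dr":[0,0,7.6]}]}}

```text
t: 1.15
tool_pos: [474.0, -322.0, 230.8]
tool_rot: [0.76, 0.65, -0.0, -0.0]
ft_force: [0.2, 0.2, -0.5]
grip_width: 69.8
grip_force: 0.0
```

Run:
```python
from h import *
np.set_printoptions(precision=2,suppress=True)
st=manip.get_state(); print(st['t'],st['tool_pos'],R.from_quat(st['tool_rot']).as_matrix())
c,im=snap('wrist','w1.png')
print(proj(c,[472.9,-322.6,142]),proj(c,[470.5,-337.4,142]))
```

```text
1.15 [ 474.01 -322.04  230.83] [[ 0.16  0.99 -0.  ]
 [ 0.99 -0.16  0.  ]
 [ 0.   -0.   -1.  ]]
[251.42 201.83] [251.38 220.93]
```

View pics/w1.png

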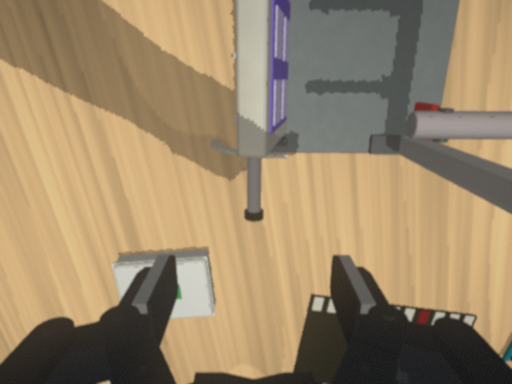

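The pin runs from (254,157) to its rubber tip at (254,219), within 3 px of the prediction. I'll descend and pinch it.

Call:
{"method": "carry_out", "body": {"rows": [{"gripper":0.5,"translation":[0.1,0,-3.6],"dr":[0,0,0]},{"gripper":0.5,"translation":[0,0,-3.6],"dr":[0,0,0]},{"gripper":0.5,"translation":[0,0,-3.6],"dr":[0,0,0]},{"gripper":0,"translation":[0,0,0],"dr":[0,0,0]},{"gripper":0,"translation":[0,0,0],"dr":[0,0,0]},{"gripper":0,"translation":[0,0,0],"dr":[0,0,0]},{"gripper":0,"translation":[0,0,0],"dr":[0,0,0]},{"gripper":0,"translation":[0,0,0],"dr":[0,0,0]}]}}

```text
t: 2.2
tool_pos: [474.0, -323.1, 124.1]
tool_rot: [0.762, 0.648, -0.0, 0.0]
ft_force: [-2.1, 1.7, -2.0]
grip_width: 7.9
grip_force: 58.6
```

Call:
{"method": "carry_out", "body": {"rows": [{"gripper":0,"translation":[-0.75,0.12,-0.21],"dr":[0,0,0]},{"gripper":0,"translation":[-0.74,0.12,-0.26],"dr":[0,0,0]},{"gripper":0,"translation":[-0.72,0.12,-0.32],"dr":[0,0,0]},{"gripper":0,"translation":[-0.69,0.11,-0.37],"dr":[0,0,0]},{"gripper":0,"translation":[-0.66,0.11,-0.41],"dr":[0,0,0]},{"gripper":0,"translation":[-0.63,0.1,-0.46],"dr":[0,0,0]},{"gripper":0,"translation":[-0.6,0.1,-0.51],"dr":[0,0,0]},{"gripper":0,"translation":[-0.56,0.09,-0.55],"dr":[0,0,0]}]}}

```text
t: 3.2
tool_pos: [424.1, -315.2, 97.3]
tool_rot: [0.761, 0.648, 0.003, 0.005]
ft_force: [0.8, 5.1, 10.9]
grip_width: 7.6
grip_force: 61.7
```

Call:
{"method": "carry_out", "body": {"rows": [{"gripper":0,"translation":[-0.51,0.08,-0.59],"dr":[0,0,0]},{"gripper":0,"translation":[-0.48,0.08,-0.63],"dr":[0,0,0]},{"gripper":0,"translation":[-0.42,0.07,-0.66],"dr":[0,0,0]},{"gripper":0,"translation":[-0.38,0.06,-0.69],"dr":[0,0,0]},{"gripper":0,"translation":[-0.34,0.05,-0.71],"dr":[0,0,0]},{"gripper":0,"translation":[-0.29,0.05,-0.75],"dr":[0,0,0]},{"gripper":0,"translation":[-0.23,0.04,-0.75],"dr":[0,0,0]},{"gripper":0,"translation":[-0.17,0.03,-0.75],"dr":[0,0,0]}]}}

```text
t: 4.2
tool_pos: [391.2, -309.8, 39.5]
tool_rot: [0.762, 0.648, -0.001, 0.0]
ft_force: [-5.6, 3.6, 4.7]
grip_width: 7.7
grip_force: 65.9
```

Call:
{"method": "carry_out", "body": {"rows": [{"gripper":0,"translation":[0,0,-0.3],"dr":[0,0,0]},{"gripper":0.5,"translation":[0,0,0],"dr":[0,0,0]},{"gripper":0.5,"translation":[0,0,0],"dr":[0,0,0]},{"gripper":0.5,"translation":[0,0,0],"dr":[0,0,0]},{"gripper":0.6,"translation":[0,0,5],"dr":[0,0,0]},{"gripper":0.6,"translation":[0,0,6.2],"dr":[0,0,0]},{"gripper":0.6,"translation":[0,0,6.2],"dr":[0,0,0]},{"gripper":0.6,"translation":[0,0,6.2],"dr":[0,0,0]}]}}

```text
t: 5.2
tool_pos: [392.5, -309.7, 272.4]
tool_rot: [0.762, 0.648, 0.0, 0.001]
ft_force: [0.5, -2.2, -0.1]
grip_width: 51.3
grip_force: 0.0
```

Run:
```python
from h import *
np.set_printoptions(precision=1,suppress=True)
c,im=snap('side','s2.png'); c2,im2=snap('top','t2.png')
a=cv2.resize(im[90:285,180:320],None,fx=3,fy=3,interpolation=cv2.INTER_CUBIC)
b=cv2.resize(im2[120:230,120:250],None,fx=2.9,fy=2.9,interpolation=cv2.INTER_CUBIC)
o=np.zeros((585,800,3),np.uint8); o[:a.shape[0],:a.shape[1]]=a; o[:b.shape[0],421:421+b.shape[1]]=b
cv2.imwrite('pics/s2z.png',o[:,:,::-1]); print(manip.get_state()['tool_pos'],b.shape)
```

```text
[ 395.  -312.3  279.4] (319, 377, 3)
```

View pics/s2z.png

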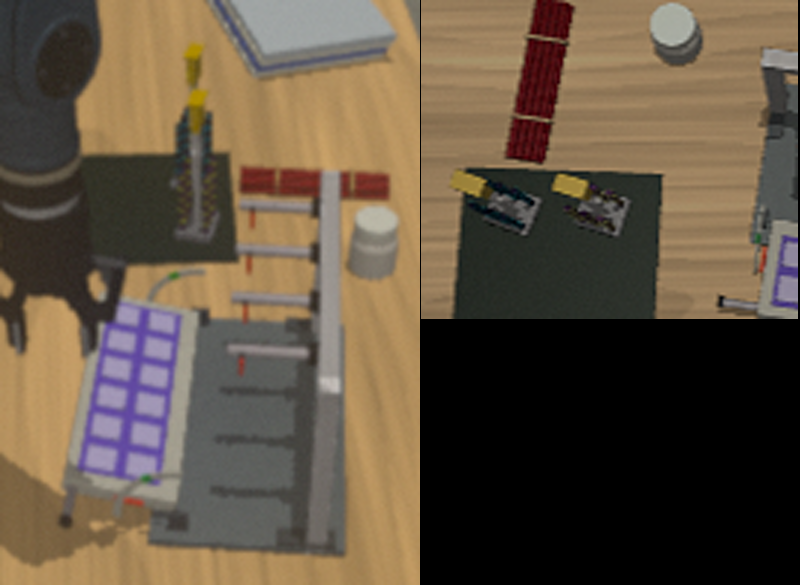

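The panel is folded flat and both carriers stand where they were. Next I'll go over the mat.

Call:
{"method": "carry_out", "body": {"rows": [{"gripper":0.6,"translation":[2,6.2,1.2],"dr":[0,0,0]},{"gripper":0.6,"translation":[2,6.2,1.2],"dr":[0,0,0]},{"gripper":0.6,"translation":[2,6.2,1.2],"dr":[0,0,0]},{"gripper":0.6,"translation":[2,6.2,1.2],"dr":[0,0,0]},{"gripper":0.6,"translation":[2,6.2,1.2],"dr":[0,0,0]},{"gripper":0.6,"translation":[2,6.2,1.2],"dr":[0,0,0]},{"gripper":0.6,"translation":[2,6.2,1.2],"dr":[0,0,0]},{"gripper":0.6,"translation":[2,6.2,1.2],"dr":[0,0,0]}]}}

```text
t: 6.3
tool_pos: [543.9, 160.4, 360.9]
tool_rot: [0.762, 0.648, 0.0, 0.0]
ft_force: [0.8, -0.4, 0.7]
grip_width: 51.3
grip_force: 0.0
```

Call:
{"method": "carry_out", "body": {"rows": [{"gripper":0.6,"translation":[0,0,0],"dr":[0,0,0]},{"gripper":0.6,"translation":[0,0,0],"dr":[0,0,0]},{"gripper":0.6,"translation":[0,0,0],"dr":[0,0,0]},{"gripper":0.6,"translation":[0,0,0],"dr":[0,0,0]},{"gripper":0.6,"translation":[0,0,0],"dr":[0,0,0]},{"gripper":0.6,"translation":[0,0,0],"dr":[0,0,0]},{"gripper":0.6,"translation":[0,0,0],"dr":[0,0,0]},{"gripper":0.6,"translation":[0,0,0],"dr":[0,0,0]}]}}

```text
t: 7.3
tool_pos: [543.3, 158.3, 360.6]
tool_rot: [0.762, 0.648, -0.0, -0.0]
ft_force: [0.5, 0.2, -0.6]
grip_width: 50.9
grip_force: 0.0
```

```bash
cat >> h.py <<'E'
def heads(c,im,z=205):
    h=cv2.cvtColor(im,cv2.COLOR_RGB2HSV); m=cv2.inRange(h,(20,140,90),(34,255,255))
    out=[]
    for k in cv2.findContours(m,0,2)[0]:
        if cv2.contourArea(k)<150: continue
        M=cv2.moments(k); u=(M['m10']/M['m00'],M['m01']/M['m00'])
        P=np.array([onz(c,*p[0],z)[:2] for p in k],np.float32); r=cv2.minAreaRect(P)
        (w,hh),a=r[1],r[2]
        if w<hh: a-=90   # long-axis angle
        out.append((u,np.round(r[0],1),np.round(r[1],1),round((a+90)%180-90,1)))
    return out
E
python3 - <<'E'
from h import *
np.set_printoptions(precision=1,suppress=True)
c,im=snap('wrist','w2.png'); st=manip.get_state(); print(st['t'],st['tool_pos'])
for o in heads(c,im,207): print(o)
E
```

```text
7.35 [543.3 158.3 360.7]
((268.1853875733657, 127.11495648654117), array([563.1, 199.1]), array([33.5, 19.7]), 71.8)
((250.55873925501433, 7.1189111747851), array([563.1, 291.4]), array([11.7, 20.8]), -9.2)
```

View pics/w2.png

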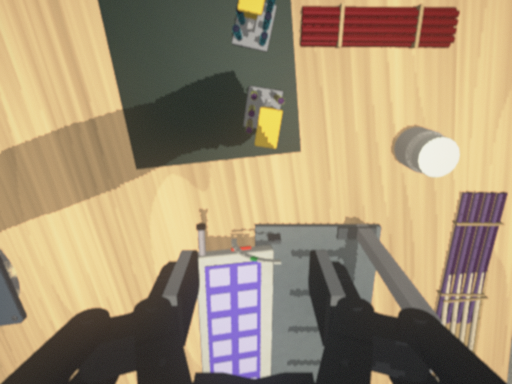

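The head of carrier B is clear at (268,127), with a 33.5 x 19.7 mm fit at a long-axis angle of 71.8°. I'll grasp it.

Call:
{"method": "carry_out", "body": {"rows": [{"gripper":0.6,"translation":[1,2,0],"dr":[0,0,-4.5]},{"gripper":0.6,"translation":[0.98,2.08,0],"dr":[0,0,-4.5]},{"gripper":0.6,"translation":[0,0,-4],"dr":[0,0,0]},{"gripper":0.6,"translation":[0,0,-4],"dr":[0,0,0]},{"gripper":0.6,"translation":[0,0,-4],"dr":[0,0,0]},{"gripper":0.6,"translation":[0,0,-4],"dr":[0,0,0]},{"gripper":0.6,"translation":[0,0,-4],"dr":[0,0,0]},{"gripper":0.6,"translation":[0,0,0],"dr":[0,0,0]}]}}

```text
t: 8.35
tool_pos: [559.7, 198.4, 155.8]
tool_rot: [0.81, 0.586, -0.005, -0.002]
ft_force: [0.0, 0.8, -0.2]
grip_width: 51.4
grip_force: 0.0
```

Call:
{"method": "carry_out", "body": {"rows": [{"gripper":0,"translation":[0,0,0],"dr":[0,0,0]},{"gripper":0,"translation":[0,0,0],"dr":[0,0,0]},{"gripper":0,"translation":[0,0,0],"dr":[0,0,0]},{"gripper":0,"translation":[0,0,0],"dr":[0,0,0]},{"gripper":0,"translation":[0,0,0],"dr":[0,0,0]},{"gripper":0,"translation":[0,0,0],"dr":[0,0,0]},{"gripper":0,"translation":[0,0,0.5],"dr":[0,0,0]},{"gripper":0,"translation":[0,0,0.5],"dr":[0,0,0]}]}}

```text
t: 9.35
tool_pos: [562.3, 198.9, 169.8]
tool_rot: [0.81, 0.586, -0.001, -0.001]
ft_force: [0.2, 0.1, -1.8]
grip_width: 14.6
grip_force: 102.2
```

Call:
{"method": "carry_out", "body": {"rows": [{"gripper":0,"translation":[0,0,4],"dr":[0,0,0]},{"gripper":0,"translation":[0,0,4],"dr":[0,0,0]},{"gripper":0,"translation":[0,0,4],"dr":[0,0,0]},{"gripper":0,"translation":[-0.3,-4.9,0],"dr":[0,0,1.8]},{"gripper":0,"translation":[-0.3,-4.9,0],"dr":[0,0,1.8]},{"gripper":0,"translation":[-0.3,-4.9,0],"dr":[0,0,1.8]},{"gripper":0,"translation":[-0.3,-4.9,0],"dr":[0,0,1.8]},{"gripper":0,"translation":[-0.3,-4.9,0],"dr":[0,0,1.8]}]}}

```text
t: 10.35
tool_pos: [547.5, -47.3, 290.1]
tool_rot: [0.761, 0.648, -0.0, -0.001]
ft_force: [1.4, -0.3, -2.8]
grip_width: 15.1
grip_force: 101.4
```

Call:
{"method": "carry_out", "body": {"rows": [{"gripper":0,"translation":[0,0,0],"dr":[0,0,0]},{"gripper":0,"translation":[0,0,0],"dr":[0,0,0]},{"gripper":0,"translation":[0,0,0],"dr":[0,0,0]},{"gripper":0,"translation":[0,0,0],"dr":[0,0,0]},{"gripper":0,"translation":[0,0,0],"dr":[0,0,0]},{"gripper":0,"translation":[0,0,0],"dr":[0,0,0]},{"gripper":0,"translation":[0,0,0],"dr":[0,0,0]},{"gripper":0,"translation":[0,0,0],"dr":[0,0,0]}]}}

```text
t: 11.35
tool_pos: [548.1, -45.9, 290.7]
tool_rot: [0.762, 0.648, 0.0, 0.0]
ft_force: [-0.1, -0.4, -2.1]
grip_width: 15.0
grip_force: 101.4
```

Run:
```python
from h import *
np.set_printoptions(precision=1,suppress=True)
st=manip.get_state(); print(st['tool_pos'],st['grip_width'],st['grip_force'],st['ft_force'],R.from_quat(st['tool_rot']).as_matrix()[0])
c,w=snap('wrist','w3.png'); s,im=snap('side','s3.png')
print('peg4 tip w',proj(c,[586.8,-52.4,225]),'tcp s',proj(s,st['tool_pos']),'foot pred s',proj(s,st['tool_pos']-[0,0,158.7]))
a=cv2.resize(im[90:230,200:330],None,fx=4,fy=4,interpolation=cv2.INTER_CUBIC)[:384]
o=np.zeros((560,800,3),np.uint8)
o[:384,:290]=w[:,110:400]
a=cv2.resize(im[100:240,200:325],None,fx=4,fy=4,interpolation=cv2.INTER_CUBIC); o[:560,295:795]=a
cv2.imwrite('pics/v3.png',o[:,:,::-1])
```

```text
[548.1 -45.9 290.7] 15.021016835959196 101.39919649256626 [-0.1 -0.4 -2.1] [0.2 1.  0. ]
peg4 tip w [312.4 213.3] tcp s [247.6 141.2] foot pred s [247.5 180.5]
```

View pics/v3.png

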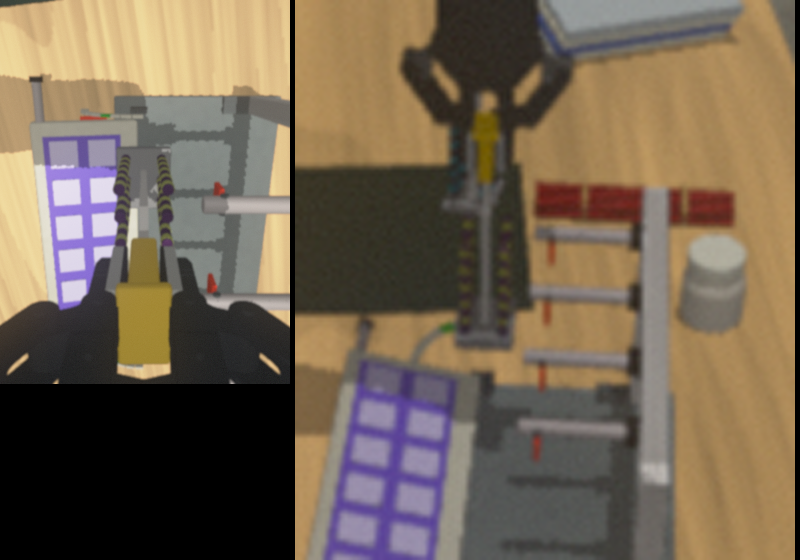

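Run:
```python
from h import *
np.set_printoptions(precision=1,suppress=True)
c=pose('wrist'); w=cv2.imread('pics/w3.png')[:,:,::-1]
tp=manip.get_state()['tool_pos']
for dy in (-17,17):
  for dx in (-10,10): 
    P=tp+np.array([.987*dx+.16*dy,-.16*dx+.987*dy,44.3]); print('head pred',proj(c,P))
h=cv2.cvtColor(w,cv2.COLOR_RGB2HSV); m=cv2.inRange(h,(18,120,60),(36,255,255)); ys,xs=np.where(m[270:380,220:290]); print('head rows',ys.min()+270,ys.max()+270,xs.min()+220,xs.max()+220)
for col in (318,330,345,360,380): 
    g=w[185:320,col].astype(int); sat=g.max(1)-g.min(1); print(col,[ (i+185) for i in np.where((g.mean(1)>115)&(sat<25))[0]])
print([onz(c,312,r,225) for r in (198,205,213,300)])
for x in (0,20): 
  for nm,q in (('4',(586.8,-52.4)),('3',(574.7,-124.2))): print(nm,proj(c,[q[0]+.987*x,q[1]-.16*x,225]))
```

```text
head pred [224.7 368.2]
head pred [279.  368.2]
head pred [221.9 289.4]
head pred [281.4 289.4]
head rows 270 363 226 281
318 [np.int64(185), np.int64(186), np.int64(187), np.int64(188), np.int64(197), np.int64(198), np.int64(199), np.int64(200), np.int64(201), np.int64(202), np.int64(203), np.int64(204), np.int64(205), np.int64(206), np.int64(207), np.int64(208), np.int64(209), np.int64(210), np.int64(211), np.int64(212), np.int64(213), np.int64(214), np.int64(215), np.int64(216), np.int64(217), np.int64(218), np.int64(219), np.int64(220), np.int64(221), np.int64(222), np.int64(223), np.int64(224), np.int64(225), np.int64(226), np.int64(227), np.int64(228), np.int64(229), np.int64(230), np.int64(231), np.int64(232), np.int64(233), np.int64(234), np.int64(235), np.int64(236), np.int64(237), np.int64(238), np.int64(239), np.int64(240), np.int64(248), np.int64(249), np.int64(250), np.int64(251), np.int64(252), np.int64(253), np.int64(254), np.int64(255), np.int64(256), np.int64(257), np.int64(258), np.int64(259), np.int64(260), np.int64(261), np.int64(262), np.int64(263), np.int64(264)
[... 3604 characters left out ...]
.int64(298), np.int64(299), np.int64(300), np.int64(301)]
380 [np.int64(197), np.int64(198), np.int64(199), np.int64(200), np.int64(201), np.int64(202), np.int64(203), np.int64(204), np.int64(205), np.int64(206), np.int64(207), np.int64(208), np.int64(209), np.int64(210), np.int64(211), np.int64(212), np.int64(294), np.int64(296), np.int64(297), np.int64(298), np.int64(299), np.int64(300), np.int64(301), np.int64(302), np.int64(303), np.int64(304), np.int64(305), np.int64(306), np.int64(307), np.int64(308)]
[array([587.7, -41.8, 225. ]), array([587.1, -46.6, 225. ]), array([586.6, -52.2, 225. ]), array([ 579.4, -119.6,  225. ])]
4 [312.4 213.2]
3 [306.2 306.2]
4 [342.8 213.2]
3 [333.8 306.1]
```

Call:
{"method": "carry_out", "body": {"rows": [{"gripper":0,"translation":[0,0.2,-1.7],"dr":[0,0,0]},{"gripper":0,"translation":[0,0.21,-1.7],"dr":[0,0,0]},{"gripper":0,"translation":[0,0,0],"dr":[0,0,0]},{"gripper":0,"translation":[0.99,-0.16,0],"dr":[0,0,0]},{"gripper":0,"translation":[0.99,-0.16,0],"dr":[0,0,0]},{"gripper":0,"translation":[0.99,-0.16,0],"dr":[0,0,0]},{"gripper":0,"translation":[0.99,-0.16,0],"dr":[0,0,0]},{"gripper":0,"translation":[0.79,-0.13,0],"dr":[0,0,0]}]}}

```text
t: 12.45
tool_pos: [588.9, -48.5, 256.4]
tool_rot: [0.761, 0.648, -0.006, -0.006]
ft_force: [-23.3, 2.8, 7.0]
grip_width: 14.7
grip_force: 105.8
```

Run:
```python
from h import *
np.set_printoptions(precision=1,suppress=True)
c,w=snap('wrist','w4.png'); s,im=snap('side','s4.png')
st=manip.get_state(); print(st['tool_pos'],st['grip_width'],st['ft_force'])
o=np.zeros((560,800,3),np.uint8)
o[:384,:290]=w[:,110:400]
o[:560,295:795]=cv2.resize(im[100:240,200:325],None,fx=4,fy=4,interpolation=cv2.INTER_CUBIC)
cv2.imwrite('pics/v4.png',o[:,:,::-1])
```

```text
[588.6 -48.4 256.2] 14.700352432204566 [-15.6   2.6   4.3]
```

View pics/v4.png

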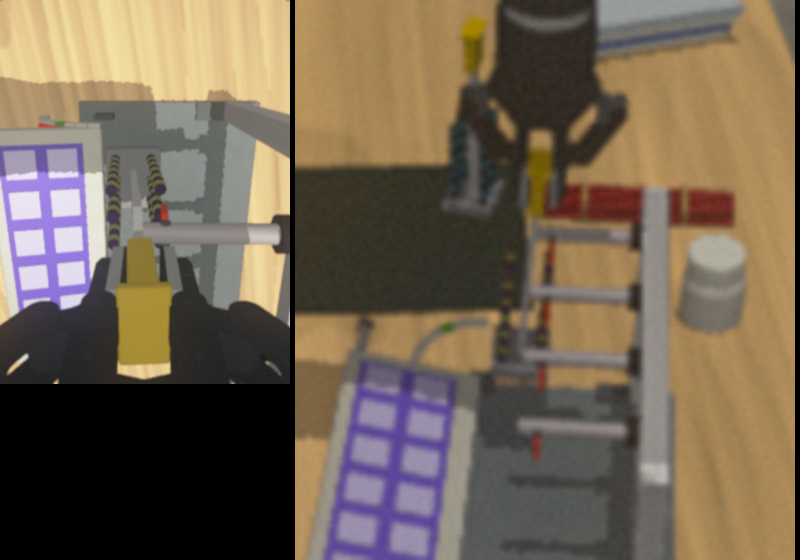

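The push is blocked with about 15 N: the peg tip at (253,233) is meeting the plate. I'll check the relative offset.

Run:
```python
from h import *
np.set_printoptions(precision=1,suppress=True)
c=pose('wrist'); w=cv2.imread('pics/w4.png')[:,:,::-1]; tp=manip.get_state()['tool_pos']
yr=np.array([.16,.987,0])
for n,z in (('eye',228.7-.2),('blocktop',tp[2]+39.3),('blockbot',tp[2]-.7),('rodtop',tp[2]-58.7),('foottop',tp[2]-146.7)):
    print(n,[proj(c,np.r_[tp[:2],z]+yr*d) for d in (-28,-15,-14,0,14,15,28)])
for col in (270,290,320,350): 
    g=w[:,col].astype(int); print(col,[int(r) for r in range(210,260) if g[r].mean()>125 and g[r].max()-g[r].min()<25])
s=pose('side'); im=cv2.imread('pics/s4.png')
print('side: eye',proj(s,np.r_[tp[:2],228.5]),'underside',proj(s,np.r_[tp[:2],97.5]),'head',proj(s,np.r_[tp[:2],tp[2]+44]),'peg4tip225',proj(s,[586.8,-48,225]),proj(s,[586.8,-52.4,225]))
cv2.imwrite('pics/v5.png',cv2.resize(im[120:230,230:320],None,fx=5.4,fy=5.4,interpolation=cv2.INTER_CUBIC))
```

```text
eye [array([253.3, 282.5]), array([253.3, 262.7]), array([253.3, 261.2]), array([253.3, 238.8]), array([253.3, 215.4]), array([253.3, 213.7]), array([253.3, 190.7])]
blocktop [array([250.2, 379.8]), array([250.1, 353.5]), array([250.1, 351.4]), array([250., 321.]), array([249.8, 288.4]), array([249.8, 285.9]), array([249.7, 253.1])]
blockbot [array([252.4, 313.1]), array([252.3, 291.1]), array([252.3, 289.4]), array([252.3, 264.3]), array([252.3, 237.8]), array([252.2, 235.8]), array([252.2, 209.7])]
rodtop [array([254.2, 255.9]), array([254.2, 238.3]), array([254.2, 236.9]), array([254.2, 217. ]), array([254.2, 196.3]), array([254.2, 194.8]), array([254.3, 174.7])]
foottop [array([255.7, 207.8]), array([255.8, 194.3]), array([255.8, 193.2]), array([255.8, 178.2]), array([255.8, 162.7]), array([255.8, 161.6]), array([255.9, 146.8])]
270 [226, 227, 228, 229, 230, 231, 232, 233, 234, 235, 236, 237, 238, 239, 240]
290 [211, 212, 213, 214, 215, 216, 217, 218, 219, 220, 221, 226, 227, 228, 229, 230, 231, 232, 233, 234, 235, 236, 237, 238, 239, 240, 241, 244, 245, 246, 247, 248, 249, 250, 251, 252, 253, 254, 255]
320 [226, 227, 228, 229, 230, 231, 232, 233, 234, 235, 236, 237, 238, 239, 240, 241]
350 [210, 211, 212, 213, 214, 215, 216, 217, 218, 219, 220, 221, 222, 227, 228, 229, 230, 231, 232, 233, 234, 235, 236, 237, 238, 239, 240, 241, 242, 244, 245, 246, 247, 248, 249, 250, 251, 252, 253, 254, 255, 256, 257, 258, 259]
side: eye [260.3 157.1] underside [259.5 188.2] head [260.8 138.5] peg4tip225 [259.7 157.9] [259.9 158.7]
```

View pics/v5.png

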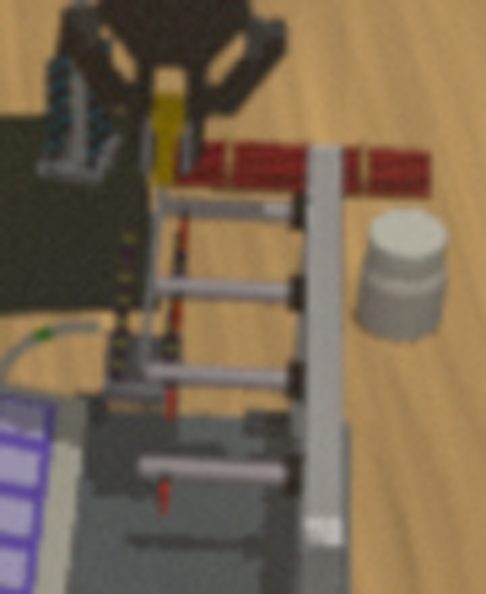

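Call:
{"method": "carry_out", "body": {"rows": [{"gripper":0,"translation":[-0.99,0.16,0],"dr":[0,0,0]},{"gripper":0,"translation":[-0.99,0.16,0],"dr":[0,0,0]},{"gripper":0,"translation":[0,0.2,0.4],"dr":[0,0,0]},{"gripper":0,"translation":[0,0,0],"dr":[0,0,0]},{"gripper":0,"translation":[0,0,0],"dr":[0,0,0]},{"gripper":0,"translation":[0.99,-0.16,0],"dr":[0,0,0]},{"gripper":0,"translation":[0.99,-0.16,0],"dr":[0,0,0]},{"gripper":0,"translation":[0.3,-0.05,0],"dr":[0,0,0]}]}}

```text
t: 13.55
tool_pos: [599.4, -48.3, 260.0]
tool_rot: [0.762, 0.648, -0.0, -0.0]
ft_force: [-0.6, -0.4, -2.7]
grip_width: 14.4
grip_force: 100.6
```

Run:
```python
from h import *
np.set_printoptions(precision=1,suppress=True)
st=manip.get_state(); print(st['tool_pos'],st['grip_width'],st['ft_force'])
s,im=snap('side','s6.png'); tp=st['tool_pos']; yr=np.array([.16,.987,0]); xr=np.array([.987,-.16,0])
for n,x,y,z in (('footnearbot-',-24,-28,-162.7),('footnearbot+',24,-28,-162.7),('head near',0,-17,40),('tcp',0,0,0)):
    print(n,proj(s,tp+xr*x+yr*y+[0,0,z]))
cv2.imwrite('pics/v6.png',cv2.resize(im[120:230,230:320],None,fx=5.4,fy=5.4,interpolation=cv2.INTER_CUBIC)[:,:,::-1])
```

```text
[599.4 -48.3 260. ] 14.442877190456224 [-0.6 -0.4 -2.7]
footnearbot- [255.1 193.2]
footnearbot+ [269.5 193.9]
head near [264.1 141.5]
tcp [264.  148.8]
```

View pics/v6.png

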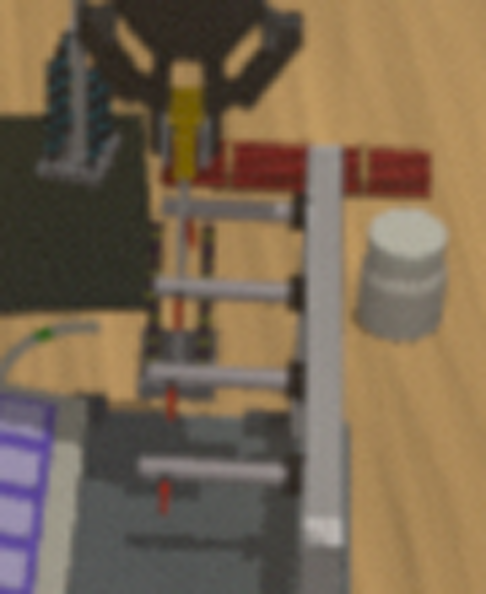

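The peg tip (165,207) now sticks out through the plate at column 183, with no force. I'll push on.

Call:
{"method": "carry_out", "body": {"rows": [{"gripper":0,"translation":[0.9,-0.15,0],"dr":[0,0,0]},{"gripper":0,"translation":[0.9,-0.15,0],"dr":[0,0,0]},{"gripper":0,"translation":[0.9,-0.15,0],"dr":[0,0,0]},{"gripper":0,"translation":[0.9,-0.15,0],"dr":[0,0,0]},{"gripper":0,"translation":[0.3,-0.05,0],"dr":[0,0,0]},{"gripper":0,"translation":[0,0,0],"dr":[0,0,0]},{"gripper":0,"translation":[0,0,0],"dr":[0,0,0]},{"gripper":0,"translation":[0,0,0],"dr":[0,0,0]}]}}

```text
t: 14.6
tool_pos: [637.4, -54.5, 260.9]
tool_rot: [0.762, 0.648, 0.0, 0.0]
ft_force: [0.6, -0.7, -3.0]
grip_width: 14.7
grip_force: 100.7
```

Run:
```python
from h import *
np.set_printoptions(precision=1,suppress=True)
s,im=snap('side','s7.png'); c,w=snap('wrist','w7.png')
h=cv2.cvtColor(im,cv2.COLOR_RGB2HSV); m=cv2.inRange(h,(0,170,120),(8,255,255))
for k in cv2.findContours(m,0,2)[0]:
    if cv2.contourArea(k)>2: print(cv2.boundingRect(k))
o=np.zeros((560,800,3),np.uint8); o[:384,:290]=w[:,110:400]
o[:560,295:795]=cv2.resize(im[130:230,235:324],None,fx=5.6,fy=5.6,interpolation=cv2.INTER_CUBIC)[:,:498][:, :500] if 0 else cv2.resize(im[130:230,235:324],(500,560),interpolation=cv2.INTER_CUBIC)
cv2.imwrite('pics/v7.png',o[:,:,::-1])
```

```text
(no output)
```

View pics/v7.png

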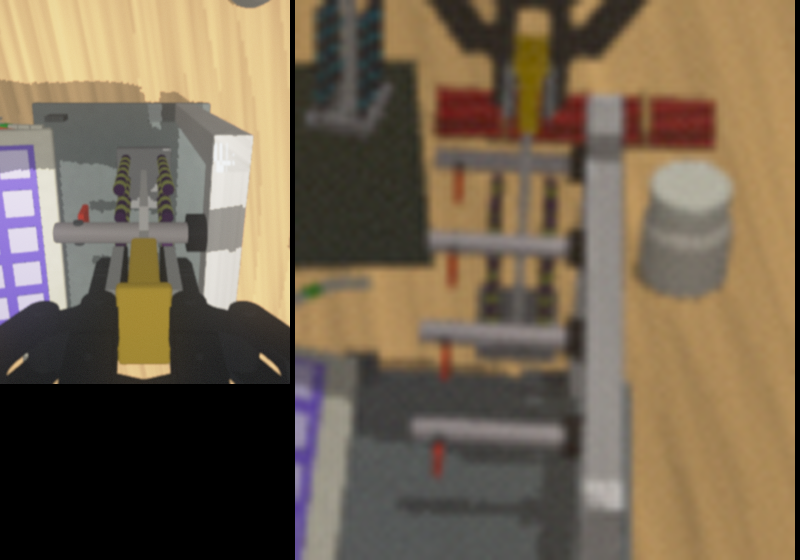

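The latch hangs straight down at (458,185), outside the plate at (527,200). I'll lower and let go.

Call:
{"method": "carry_out", "body": {"rows": [{"gripper":0,"translation":[0,0,-0.2],"dr":[0,0,0]},{"gripper":0,"translation":[0,0,-0.2],"dr":[0,0,0]},{"gripper":0,"translation":[0,0,-0.2],"dr":[0,0,0]},{"gripper":0,"translation":[0,0,0],"dr":[0,0,0]},{"gripper":0.5,"translation":[0,0,0],"dr":[0,0,0]},{"gripper":0.5,"translation":[0,0,0],"dr":[0,0,0]},{"gripper":0.5,"translation":[0,0,0],"dr":[0,0,0]},{"gripper":0.5,"translation":[0,0,0],"dr":[0,0,0]}]}}

```text
t: 15.7
tool_pos: [637.7, -54.6, 254.7]
tool_rot: [0.762, 0.648, 0.0, 0.0]
ft_force: [-1.1, -0.9, 0.4]
grip_width: 42.4
grip_force: 0.0
```

Call:
{"method": "carry_out", "body": {"rows": [{"gripper":0.6,"translation":[0,0,4],"dr":[0,0,0]},{"gripper":0.6,"translation":[0,0,5],"dr":[0,0,0]},{"gripper":0.6,"translation":[-1.2,5.2,2],"dr":[0,0,-1.5]},{"gripper":0.6,"translation":[-1.2,5.2,0],"dr":[0,0,-1.5]},{"gripper":0.6,"translation":[-1.2,5.2,0],"dr":[0,0,-1.5]},{"gripper":0.6,"translation":[-1.2,5.2,0],"dr":[0,0,-1.5]},{"gripper":0.6,"translation":[-1.2,5.2,0],"dr":[0,0,-1.5]},{"gripper":0.6,"translation":[-1.2,5.2,0],"dr":[0,0,-1.5]}]}}

```text
t: 16.7
tool_pos: [565.1, 259.1, 365.2]
tool_rot: [0.81, 0.586, 0.001, 0.0]
ft_force: [1.2, 0.2, -1.1]
grip_width: 51.1
grip_force: 0.0
```

Call:
{"method": "carry_out", "body": {"rows": [{"gripper":0.6,"translation":[0,0,0],"dr":[0,0,0]},{"gripper":0.6,"translation":[0,0,0],"dr":[0,0,0]},{"gripper":0.6,"translation":[0,0,0],"dr":[0,0,0]},{"gripper":0.6,"translation":[0,0,0],"dr":[0,0,0]},{"gripper":0.6,"translation":[0,0,0],"dr":[0,0,0]},{"gripper":0.6,"translation":[0,0,0],"dr":[0,0,0]},{"gripper":0.6,"translation":[0,0,0],"dr":[0,0,0]},{"gripper":0.6,"translation":[0,0,0],"dr":[0,0,0]}]}}

```text
t: 17.7
tool_pos: [565.6, 257.5, 364.7]
tool_rot: [0.81, 0.586, 0.0, 0.0]
ft_force: [-0.2, 0.0, -0.3]
grip_width: 51.1
grip_force: 0.0
```

Run:
```python
from h import *
np.set_printoptions(precision=1,suppress=True)
st=manip.get_state(); print(st['tool_pos'])
c,im=snap('wrist','w8.png')
for o in heads(c,im,207): print(o)
s,im=snap('side','s8.png'); h=cv2.cvtColor(im,cv2.COLOR_RGB2HSV); m=cv2.inRange(h,(20,150,100),(34,255,255))
print([cv2.boundingRect(k) for k in cv2.findContours(m,0,2)[0] if cv2.contourArea(k)>8], 'pred hung head',proj(s,[634.9,-56.9,295]))
```

```text
[565.6 257.5 364.7]
((238.15921616656462, 122.94223310879771), array([567.6, 306.1]), array([33.8, 20.2]), 69.5)
[(277, 138, 7, 17), (241, 104, 7, 14)] pred hung head [276.  140.7]
```

Call:
{"method": "carry_out", "body": {"rows": [{"gripper":0.6,"translation":[0.1,2.5,0],"dr":[0,0,-1.2]},{"gripper":0.6,"translation":[0.1,2.5,0],"dr":[0,0,-1.1]},{"gripper":0.6,"translation":[0,0,-5.1],"dr":[0,0,0]},{"gripper":0.6,"translation":[0,0,-5.1],"dr":[0,0,0]},{"gripper":0.6,"translation":[0,0,-5.1],"dr":[0,0,0]},{"gripper":0.6,"translation":[0,0,-5.1],"dr":[0,0,0]},{"gripper":0.6,"translation":[0,0,0],"dr":[0,0,0]},{"gripper":0.6,"translation":[0,0,0],"dr":[0,0,0]}]}}

```text
t: 18.8
tool_pos: [568.7, 308.0, 163.2]
tool_rot: [0.822, 0.57, 0.002, 0.0]
ft_force: [0.2, 0.5, 1.8]
grip_width: 51.5
grip_force: 0.0
```

Call:
{"method": "carry_out", "body": {"rows": [{"gripper":0,"translation":[0,0,0],"dr":[0,0,0]},{"gripper":0,"translation":[0,0,0],"dr":[0,0,0]},{"gripper":0,"translation":[0,0,0],"dr":[0,0,0]},{"gripper":0,"translation":[0,0,0],"dr":[0,0,0]},{"gripper":0,"translation":[0,0,0],"dr":[0,0,0]},{"gripper":0,"translation":[0,0,0],"dr":[0,0,0]},{"gripper":0,"translation":[0,0,0.5],"dr":[0,0,0]},{"gripper":0,"translation":[0,0,0.5],"dr":[0,0,0]}]}}

```text
t: 19.8
tool_pos: [567.4, 307.4, 170.6]
tool_rot: [0.822, 0.57, -0.0, -0.0]
ft_force: [0.1, -0.8, -1.4]
grip_width: 18.0
grip_force: 59.7
```

Call:
{"method": "carry_out", "body": {"rows": [{"gripper":0,"translation":[0,0,0],"dr":[0,0,0]},{"gripper":0,"translation":[0,0,0],"dr":[0,0,0]},{"gripper":0,"translation":[0,0,1],"dr":[0,0,0]},{"gripper":0,"translation":[0,0,1],"dr":[0,0,0]},{"gripper":0,"translation":[0,0,1],"dr":[0,0,0]},{"gripper":0,"translation":[0,0,0],"dr":[0,0,0]},{"gripper":0,"translation":[0,0,0],"dr":[0,0,0]},{"gripper":0,"translation":[0,0,0],"dr":[0,0,0]}]}}

```text
t: 20.8
tool_pos: [567.3, 307.4, 200.0]
tool_rot: [0.822, 0.57, -0.001, -0.0]
ft_force: [0.1, -0.6, -1.2]
grip_width: 18.1
grip_force: 59.7
```

Run:
```python
from h import *
np.set_printoptions(precision=1,suppress=True)
st=manip.get_state(); print(st['tool_pos'],st['grip_width'],st['grip_force'])
c,w=snap('wrist','w9.png')
o=[]
for f in ('w3','w9'):
    im=cv2.imread(f'pics/{f}.png')[:,:,::-1]; h=cv2.cvtColor(im,cv2.COLOR_RGB2HSV); m=cv2.inRange(h,(18,120,60),(36,255,255)); m[:230]=0; m[:,:200]=0; m[:,300:]=0
    print(f,[(r,*np.where(m[r])[0][[0,-1]]) if m[r].any() else r for r in range(230,384,12)],np.where(m.any(1))[0][[0,-1]])
    o.append(im[:,60:450])
s,im=snap('side','s9.png'); o=np.hstack(o+[])
cv2.imwrite('pics/v9.png',o[:,:,::-1])
np.save('pics/s9.npy',im)
```

```text
[567.3 307.4 200. ] 18.080712189235246 59.72759485244751
w3 [230, (242, np.int64(243), np.int64(265)), (254, np.int64(241), np.int64(266)), (266, np.int64(240), np.int64(267)), (278, np.int64(238), np.int64(269)), (290, np.int64(226), np.int64(281)), (302, np.int64(226), np.int64(281)), (314, np.int64(228), np.int64(279)), (326, np.int64(228), np.int64(279)), (338, np.int64(228), np.int64(279)), (350, np.int64(227), np.int64(280)), (362, np.int64(229), np.int64(279)), 374] [239 363]
w9 [230, (242, np.int64(241), np.int64(264)), (254, np.int64(240), np.int64(266)), (266, np.int64(239), np.int64(267)), (278, np.int64(238), np.int64(268)), (290, np.int64(226), np.int64(281)), (302, np.int64(226), np.int64(281)), (314, np.int64(226), np.int64(281)), (326, np.int64(226), np.int64(281)), (338, np.int64(227), np.int64(279)), (350, np.int64(227), np.int64(279)), (362, np.int64(228), np.int64(277)), 374] [240 364]
```

Call:
{"method": "carry_out", "body": {"rows": [{"gripper":0,"translation":[0,0,4.55],"dr":[0,0,0]},{"gripper":0,"translation":[0,0,4.55],"dr":[0,0,0]},{"gripper":0,"translation":[-0.48,-5.5,0],"dr":[0,0,1.25]},{"gripper":0,"translation":[-0.48,-5.5,0],"dr":[0,0,1.25]},{"gripper":0,"translation":[-0.48,-5.5,0],"dr":[0,0,1.25]},{"gripper":0,"translation":[-0.48,-5.5,0],"dr":[0,0,1.25]},{"gripper":0,"translation":[-0.48,-5.5,0],"dr":[0,0,1.25]},{"gripper":0,"translation":[-0.48,-5.5,0],"dr":[0,0,1.25]}]}}

```text
t: 21.9
tool_pos: [538.3, -24.2, 291.6]
tool_rot: [0.782, 0.623, 0.0, 0.0]
ft_force: [0.7, -1.2, -2.4]
grip_width: 18.0
grip_force: 60.4
```

Call:
{"method": "carry_out", "body": {"rows": [{"gripper":0,"translation":[-0.48,-5.5,0],"dr":[0,0,1.25]},{"gripper":0,"translation":[-0.48,-5.5,0],"dr":[0,0,1.25]},{"gripper":0,"translation":[-0.48,-5.5,0],"dr":[0,0,1.25]},{"gripper":0,"translation":[0,0,0],"dr":[0,0,0]},{"gripper":0,"translation":[0,0,0],"dr":[0,0,0]},{"gripper":0,"translation":[0,0,0],"dr":[0,0,0]},{"gripper":0,"translation":[0,0,0],"dr":[0,0,0]},{"gripper":0,"translation":[0,0,0],"dr":[0,0,0]}]}}

```text
t: 22.9
tool_pos: [524.6, -186.6, 291.9]
tool_rot: [0.761, 0.648, 0.0, 0.0]
ft_force: [-0.3, -0.4, -0.7]
grip_width: 17.9
grip_force: 60.4
```

Run:
```python
from h import *
np.set_printoptions(precision=1,suppress=True)
st=manip.get_state(); print(st['t'],st['tool_pos'],st['grip_width'],st['grip_force'],st['ft_force'],R.from_quat(st['tool_rot']).as_matrix()[:2,0])
c,w=snap('wrist','w10.png')
h=cv2.cvtColor(w,cv2.COLOR_RGB2HSV); m=cv2.inRange(h,(18,120,60),(36,255,255)); m[:230]=0; m[:,:200]=0; m[:,300:]=0
print('head',np.where(m.any(1))[0][[0,-1]],[tuple(np.where(m[r])[0][[0,-1]]) for r in (254,278,302,350)])
cv2.imwrite('pics/v10.png',cv2.resize(w[130:330,180:430],None,fx=2.8,fy=2.8)[:,:,::-1])
s,im=snap('side','s10.png')
```

```text
22.9 [ 524.6 -186.6  291.9] 17.922187687854876 60.40805697441101 [-0.3 -0.4 -0.7] [0.2 1. ]
head [241 364] [(np.int64(241), np.int64(265)), (np.int64(239), np.int64(268)), (np.int64(226), np.int64(281)), (np.int64(227), np.int64(279))]
```

View pics/v10.png

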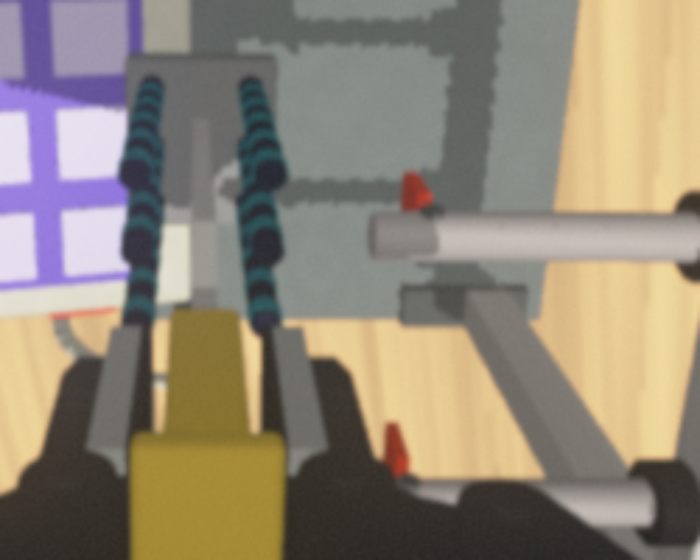

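Carrier 1 is held upright. Peg 2's tip is at (312,214), exactly the relation that worked for peg 4. I'll lower and advance.

Call:
{"method": "carry_out", "body": {"rows": [{"gripper":0,"translation":[0,0,-1.55],"dr":[0,0,0]},{"gripper":0,"translation":[0,0,-1.55],"dr":[0,0,0]},{"gripper":0,"translation":[0,0,0],"dr":[0,0,0]},{"gripper":0,"translation":[0.99,-0.16,0],"dr":[0,0,0]},{"gripper":0,"translation":[0.99,-0.16,0],"dr":[0,0,0]},{"gripper":0,"translation":[0.99,-0.16,0],"dr":[0,0,0]},{"gripper":0,"translation":[0.99,-0.16,0],"dr":[0,0,0]},{"gripper":0,"translation":[0.99,-0.16,0],"dr":[0,0,0]}]}}

```text
t: 24.0
tool_pos: [574.7, -195.6, 260.6]
tool_rot: [0.762, 0.648, -0.0, -0.0]
ft_force: [-0.4, -0.9, -1.9]
grip_width: 18.1
grip_force: 60.4
```

Call:
{"method": "carry_out", "body": {"rows": [{"gripper":0,"translation":[0.9,-0.15,0],"dr":[0,0,0]},{"gripper":0,"translation":[0.9,-0.15,0],"dr":[0,0,0]},{"gripper":0,"translation":[0.9,-0.15,0],"dr":[0,0,0]},{"gripper":0,"translation":[0.9,-0.15,0],"dr":[0,0,0]},{"gripper":0,"translation":[0.4,-0.07,0],"dr":[0,0,0]},{"gripper":0,"translation":[0,0,0],"dr":[0,0,0]},{"gripper":0,"translation":[0,0,0],"dr":[0,0,0]},{"gripper":0,"translation":[0,0,0],"dr":[0,0,0]}]}}

```text
t: 25.0
tool_pos: [613.7, -202.2, 260.9]
tool_rot: [0.762, 0.648, -0.0, 0.0]
ft_force: [-1.1, 0.3, -2.4]
grip_width: 18.2
grip_force: 60.4
```

Run:
```python
from h import *
np.set_printoptions(precision=1,suppress=True)
c,w=snap('wrist','w11.png'); s,im=snap('side','s11.png'); T,t=snap('top','t11.png')
def red(f,box):
    im=cv2.imread('pics/'+f)[:,:,::-1]; h=cv2.cvtColor(im,cv2.COLOR_RGB2HSV); m=cv2.inRange(h,(0,130,90),(10,255,255))|cv2.inRange(h,(172,130,90),(180,255,255))
    print(f,[(cv2.boundingRect(k),cv2.contourArea(k)) for k in cv2.findContours(m,0,2)[0] if cv2.contourArea(k)>2 and box[0]<=cv2.boundingRect(k)[0]<=box[2] and box[1]<=cv2.boundingRect(k)[1]<=box[3]])
red('w7.png',(150,180,400,384)); red('w11.png',(150,180,400,384))
for f in ('s7.png','s8.png','s11.png'): red(f,(255,145,280,220))
```

```text
w7.png [((188, 205, 10, 16), 97.5)]
w11.png [((265, 369, 10, 7), 44.0), ((188, 206, 10, 16), 94.0)]
s7.png [((261, 192, 2, 6), 3.0), ((260, 146, 15, 9), 50.5)]
s8.png [((260, 146, 18, 9), 76.0)]
s11.png []
```

The wrist view shows the latch blob exactly where it was for the latched peg 4, so this one is latched. I'll lower and let go.

Call:
{"method": "carry_out", "body": {"rows": [{"gripper":0,"translation":[0,0,-0.2],"dr":[0,0,0]},{"gripper":0,"translation":[0,0,-0.2],"dr":[0,0,0]},{"gripper":0,"translation":[0,0,-0.2],"dr":[0,0,0]},{"gripper":0,"translation":[0,0,0],"dr":[0,0,0]},{"gripper":0.5,"translation":[0,0,0],"dr":[0,0,0]},{"gripper":0.5,"translation":[0,0,0],"dr":[0,0,0]},{"gripper":0.5,"translation":[0,0,0],"dr":[0,0,0]},{"gripper":0.5,"translation":[0,0,0],"dr":[0,0,0]}]}}

```text
t: 26.15
tool_pos: [613.7, -202.1, 254.1]
tool_rot: [0.762, 0.648, -0.0, -0.0]
ft_force: [0.5, 0.1, 0.0]
grip_width: 43.0
grip_force: 0.0
```

Call:
{"method": "carry_out", "body": {"rows": [{"gripper":0.6,"translation":[0,0,4],"dr":[0,0,0]},{"gripper":0.6,"translation":[0,0,5],"dr":[0,0,0]},{"gripper":0.6,"translation":[-3.8,-1.8,1],"dr":[0,0,0]},{"gripper":0.6,"translation":[-3.7,-1.8,0],"dr":[0,0,0]},{"gripper":0.6,"translation":[-3.7,-1.8,0],"dr":[0,0,0]},{"gripper":0.6,"translation":[-3.7,-1.8,0],"dr":[0,0,0]},{"gripper":0.6,"translation":[-3.7,-1.8,0],"dr":[0,0,0]},{"gripper":0.6,"translation":[-3.7,-1.8,0],"dr":[0,0,0]}]}}

```text
t: 27.15
tool_pos: [389.6, -310.6, 354.6]
tool_rot: [0.762, 0.648, -0.0, 0.0]
ft_force: [0.5, -0.8, 0.3]
grip_width: 51.5
grip_force: 0.0
```

Call:
{"method": "carry_out", "body": {"rows": [{"gripper":0.6,"translation":[0,0,0],"dr":[0,0,0]},{"gripper":0.6,"translation":[0,0,0],"dr":[0,0,0]},{"gripper":0.6,"translation":[0,0,0],"dr":[0,0,0]},{"gripper":0.6,"translation":[0,0,0],"dr":[0,0,0]},{"gripper":0.6,"translation":[0,0,0],"dr":[0,0,0]},{"gripper":0.6,"translation":[0,0,0],"dr":[0,0,0]},{"gripper":0.6,"translation":[0,0,0],"dr":[0,0,0]},{"gripper":0.6,"translation":[0,0,0],"dr":[0,0,0]}]}}

```text
t: 28.15
tool_pos: [390.9, -310.2, 354.7]
tool_rot: [0.762, 0.648, -0.0, 0.0]
ft_force: [0.3, -0.2, 0.3]
grip_width: 51.3
grip_force: 0.0
```

Run:
```python
from h import *
np.set_printoptions(precision=1,suppress=True)
st=manip.get_state(); print(st['t'],st['tool_pos'])
c,w=snap('wrist','w12.png'); s,im=snap('side','s12.png')
print('pin pred',proj(c,[391,-310,56]))
o=np.zeros((584,800,3),np.uint8)
o[:584,:440]=cv2.resize(im[120:266,230:340],None,fx=4,fy=4,interpolation=cv2.INTER_CUBIC)
x=w[60:384,76:436]; o[:324,440:]=x
t,ti=snap('top','t12.png'); z=cv2.resize(ti[125:225,225:350],(325,260)); o[324:,440:765]=z
cv2.imwrite('pics/v12.png',o[:,:,::-1])
```

```text
28.15 [ 390.9 -310.2  354.7]
pin pred [253.2 145.3]
```

View pics/v12.png

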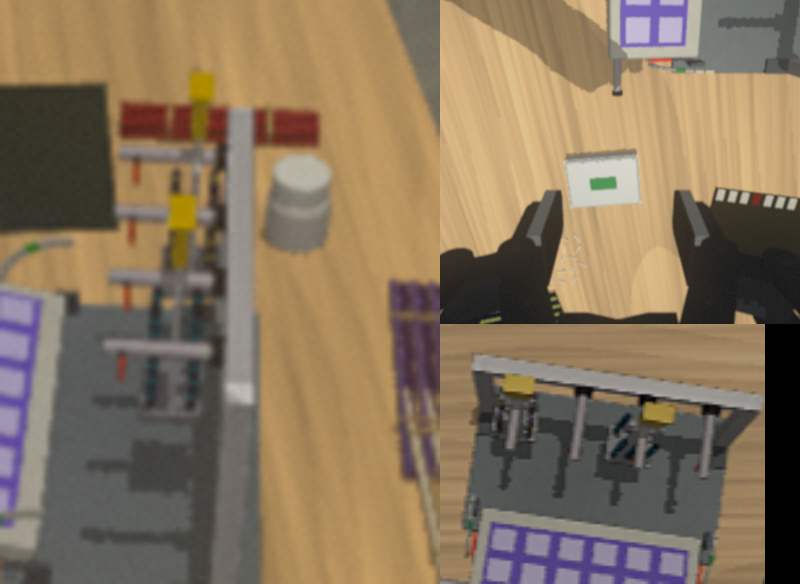

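Both carriers hang latched, with every red latch pointing down, and the jar and bundle are in place. The pin is at wrist column 253, centred under the gripper, so I'll go down to it.

Call:
{"method": "carry_out", "body": {"rows": [{"gripper":0.5,"translation":[0,0,-5.3],"dr":[0,0,0]},{"gripper":0.5,"translation":[0,0,-5.3],"dr":[0,0,0]},{"gripper":0.5,"translation":[0,0,-5.3],"dr":[0,0,0]},{"gripper":0.5,"translation":[0,0,-5.3],"dr":[0,0,0]},{"gripper":0.5,"translation":[0,0,-5.3],"dr":[0,0,0]},{"gripper":0.5,"translation":[0,0,-5.3],"dr":[0,0,0]},{"gripper":0.5,"translation":[0,0,0],"dr":[0,0,0]},{"gripper":0.5,"translation":[0,0,0],"dr":[0,0,0]}]}}

```text
t: 29.3
tool_pos: [391.8, -311.2, 38.7]
tool_rot: [0.762, 0.648, 0.0, 0.001]
ft_force: [-1.3, -0.7, 0.7]
grip_width: 42.8
grip_force: 0.0
```

Call:
{"method": "carry_out", "body": {"rows": [{"gripper":0,"translation":[0,0,0],"dr":[0,0,0]},{"gripper":0,"translation":[0,0,0],"dr":[0,0,0]},{"gripper":0,"translation":[0,0,0],"dr":[0,0,0]},{"gripper":0,"translation":[0,0,0],"dr":[0,0,0]},{"gripper":0,"translation":[0,0,0],"dr":[0,0,0]},{"gripper":0,"translation":[0,0,0],"dr":[0,0,0]},{"gripper":0,"translation":[0,0,0],"dr":[0,0,0]},{"gripper":0,"translation":[0,0,0],"dr":[0,0,0]}]}}

```text
t: 30.3
tool_pos: [389.7, -311.7, 38.9]
tool_rot: [0.762, 0.647, -0.002, 0.001]
ft_force: [-5.3, -0.5, 4.2]
grip_width: 7.5
grip_force: 58.5
```

Call:
{"method": "carry_out", "body": {"rows": [{"gripper":0,"translation":[0.18,-0.03,0.9],"dr":[0,0,0]},{"gripper":0,"translation":[0.24,-0.04,0.85],"dr":[0,0,0]},{"gripper":0,"translation":[0.29,-0.05,0.71],"dr":[0,0,0]},{"gripper":0,"translation":[0.34,-0.05,0.7],"dr":[0,0,0]},{"gripper":0,"translation":[0.38,-0.06,0.67],"dr":[0,0,0]},{"gripper":0,"translation":[0.42,-0.07,0.64],"dr":[0,0,0]},{"gripper":0,"translation":[0.46,-0.08,0.6],"dr":[0,0,0]},{"gripper":0,"translation":[0.5,-0.08,0.58],"dr":[0,0,0]}]}}

```text
t: 31.3
tool_pos: [414.3, -315.6, 91.5]
tool_rot: [0.762, 0.647, -0.005, -0.003]
ft_force: [-8.9, -4.5, -6.0]
grip_width: 7.4
grip_force: 58.4
```

Call:
{"method": "carry_out", "body": {"rows": [{"gripper":0,"translation":[0.55,-0.09,0.53],"dr":[0,0,0]},{"gripper":0,"translation":[0.57,-0.09,0.5],"dr":[0,0,0]},{"gripper":0,"translation":[0.61,-0.1,0.45],"dr":[0,0,0]},{"gripper":0,"translation":[0.66,-0.11,0.42],"dr":[0,0,0]},{"gripper":0,"translation":[0,0,0],"dr":[0,0,0]},{"gripper":0,"translation":[0,0,0],"dr":[0,0,0]},{"gripper":0,"translation":[0,0,0],"dr":[0,0,0]},{"gripper":0,"translation":[0,0,0],"dr":[0,0,0]}]}}

```text
t: 32.3
tool_pos: [438.1, -319.6, 113.5]
tool_rot: [0.762, 0.647, -0.005, -0.002]
ft_force: [-11.6, -1.2, 4.2]
grip_width: 7.5
grip_force: 59.1
```

Call:
{"method": "carry_out", "body": {"rows": [{"gripper":0,"translation":[0.2,-0.03,0],"dr":[0,0,0]},{"gripper":0,"translation":[0.15,-0.02,0],"dr":[0,0,0]},{"gripper":0,"translation":[0,0,0],"dr":[0,0,0]},{"gripper":0,"translation":[0,0,0],"dr":[0,0,0]},{"gripper":0,"translation":[0,0,0],"dr":[0,0,0]},{"gripper":0,"translation":[0,0,0],"dr":[0,0,0]},{"gripper":0,"translation":[0,0,0],"dr":[0,0,0]},{"gripper":0,"translation":[0,0,0],"dr":[0,0,0]}]}}

```text
t: 33.3
tool_pos: [439.8, -319.9, 114.4]
tool_rot: [0.763, 0.647, -0.006, -0.004]
ft_force: [-16.9, 0.3, 9.8]
grip_width: 7.4
grip_force: 59.7
```

Call:
{"method": "carry_out", "body": {"rows": [{"gripper":0,"translation":[-0.2,0.03,0.1],"dr":[0,0,0]},{"gripper":0,"translation":[-0.2,0.03,0.1],"dr":[0,0,0]},{"gripper":0,"translation":[0,0,0],"dr":[0,0,0]},{"gripper":0,"translation":[0,0,0],"dr":[0,0,0]},{"gripper":0.5,"translation":[0,0,0],"dr":[0,0,0]},{"gripper":0.5,"translation":[0,0,0],"dr":[0,0,0]},{"gripper":0.5,"translation":[0,0,0],"dr":[0,0,0]},{"gripper":0.5,"translation":[0,0,0],"dr":[0,0,0]}]}}

```text
t: 34.3
tool_pos: [442.7, -318.6, 114.5]
tool_rot: [0.762, 0.648, 0.0, 0.0]
ft_force: [-0.4, 0.4, 0.2]
grip_width: 42.8
grip_force: 0.0
```

Call:
{"method": "carry_out", "body": {"rows": [{"gripper":0.5,"translation":[0,0,2],"dr":[0,0,0]},{"gripper":0.5,"translation":[0,0,4],"dr":[0,0,0]},{"gripper":0.5,"translation":[0,0,5],"dr":[0,0,0]},{"gripper":0.5,"translation":[0,-3,5],"dr":[0,0,0]},{"gripper":0.5,"translation":[-3,-4,0],"dr":[0,0,0]},{"gripper":0.5,"translation":[-3,-4,0],"dr":[0,0,0]},{"gripper":0.5,"translation":[0,0,0],"dr":[0,0,0]},{"gripper":0.5,"translation":[0,0,0],"dr":[0,0,0]}]}}

```text
t: 35.3
tool_pos: [382.5, -428.4, 274.0]
tool_rot: [0.762, 0.648, 0.0, -0.0]
ft_force: [0.4, 0.7, 0.5]
grip_width: 42.4
grip_force: 0.0
```

Run:
```python
from h import *
np.set_printoptions(precision=1,suppress=True)
st=manip.get_state(); print(st['t'],st['tool_pos'],st['ft_force'])
c,w=snap('wrist','w13.png'); T,t=snap('top','t13.png'); S,s=snap('side','s13.png')
H=np.array([497.4,-326.9,32]); xr=np.array([.987,-.16,0]); yr=np.array([.16,.987,0])
for f in (.45,.52,.6): 
    P=H-xr*110*np.sin(f)+[0,0,110*np.cos(f)]-yr*13
    print(f,'pin tip: top',proj(T,P),'side',proj(S,P),'wrist',proj(c,P))
# dark rubber tip near prediction
P=H-xr*110*np.sin(.52)+[0,0,110*np.cos(.52)]-yr*13
for n,cc,im in (('top',T,t),('side',S,s)):
    u,v=np.round(proj(cc,P)).astype(int); g=im.max(2)[v-8:v+9,u-9:u+10]; ys,xs=np.where(g<60); print(n,(u,v),xs.mean()+u-9 if len(xs) else None,ys.mean()+v-8 if len(ys) else None,len(xs))
# red pointer vs green mark blobs in side/top/wrist
for n,im in (('top',t),('side',s),('wrist',w)):
    h=cv2.cvtColor(im,cv2.COLOR_RGB2HSV)
    for nm,m in (('green',cv2.inRange(h,(50,120,60),(80,255,255))),('red',cv2.inRange(h,(0,150,100),(9,255,255)))):
        print(n,nm,[cv2.boundingRect(k) for k in cv2.findContours(m,0,2)[0] if cv2.contourArea(k)>1][:8])
```

```text
35.3 [ 382.5 -428.4  274. ] [0.4 0.7 0.5]
0.45 pin tip: top [341.2 219.8] side [221.2 247.6] wrist [316.6  48.3]
0.52 pin tip: top [340.7 222. ] side [218.8 248.3] wrist [307.   48.6]
0.6 pin tip: top [340.2 224.4] side [216.3 249.2] wrist [296.8  49.1]
top (np.int64(341), np.int64(222)) 340.8 223.8 5
side (np.int64(219), np.int64(248)) 217.4 248.2 5
top green [(374, 247, 5, 7)]
top red []
side green [(180, 309, 13, 4), (456, 90, 3, 5), (452, 32, 6, 3), (453, 23, 11, 4), (453, 0, 59, 175), (459, 0, 3, 3)]
side red [(249, 378, 4, 6), (305, 337, 3, 6), (275, 332, 4, 6), (298, 148, 11, 8), (294, 148, 3, 8), (282, 147, 4, 8), (273, 146, 5, 9), (260, 146, 12, 8)]
wrist green [(323, 3, 11, 5)]
wrist red [(467, 305, 11, 10), (414, 299, 10, 10), (359, 292, 10, 11), (474, 211, 12, 14), (414, 203, 12, 15), (329, 0, 10, 2)]
```

Run:
```python
from h import *
np.set_printoptions(precision=1,suppress=True)
st=manip.get_state(); c=pose('wrist',st); w=cv2.imread('pics/w13.png')
g=w.max(2); 
for r in range(28,60,2):
    row=g[r,285:335]; xs=np.where(row<70)[0]+285; print(r,xs.min() if len(xs) else '',xs.max() if len(xs) else '',len(xs))
p,Rm,t=c; H=np.array([497.4,-326.9,32]); xr=np.array([.987,-.16,0]); yr=np.array([.16,.987,0])
for d in (-15,-5,5,15): print(d,[proj(c,H-xr*110*np.sin(f)+[0,0,110*np.cos(f)]+yr*d) for f in (.45,.52,.6)])
```

```text
28   0
30   0
32   0
34   0
36   0
38   0
40   0
42 296 310 15
44 296 310 15
46 296 310 15
48   0
50   0
52   0
54   0
56   0
58   0
-15 [array([315.9,  52.3]), array([306.4,  52.6]), array([296.2,  53. ])]
-5 [array([316.7,  38.2]), array([307.1,  38.6]), array([296.7,  39.3])]
5 [array([317.5,  23.7]), array([307.7,  24.4]), array([297.2,  25.2])]
15 [array([318.3,   8.8]), array([308.4,   9.7]), array([297.8,  10.8])]
```

Call:
{"method": "carry_out", "body": {"rows": [{"gripper":0.5,"translation":[0,-1,0],"dr":[10,0,0]},{"gripper":0.5,"translation":[0,-1,0],"dr":[10,0,0]},{"gripper":0.5,"translation":[0,-1,0],"dr":[10,0,0]},{"gripper":0.5,"translation":[0,-1,0],"dr":[10,0,0]},{"gripper":0.5,"translation":[0,0,0],"dr":[5,0,0]},{"gripper":0.5,"translation":[0,0,0],"dr":[0,0,0]},{"gripper":0.5,"translation":[0,0,0],"dr":[0,0,0]},{"gripper":0.5,"translation":[0,0,0],"dr":[0,0,0]}]}}

```text
t: 36.45
tool_pos: [363.3, -418.0, 222.9]
tool_rot: [0.719, 0.602, 0.24, -0.252]
ft_force: [-0.5, -0.3, 0.1]
grip_width: 42.6
grip_force: 0.0
```

Run:
```python
from h import *
np.set_printoptions(precision=3,suppress=True)
st=manip.get_state(); print(st['tool_pos'])
c,w=snap('wrist','w14.png'); h=cv2.cvtColor(w,cv2.COLOR_RGB2HSV)
H=np.array([497.4,-326.9,32]); xr=np.array([.987,-.16,0]); yr=np.array([.16,.987,0])
print('tip pred .52',proj(c,H-xr*55+[0,0,95.3]-yr*13), 'end',proj(c,H-xr*55+[0,0,95.3]+yr*30))
for nm,m in (('green',cv2.inRange(h,(45,100,50),(85,255,255))),('red',cv2.inRange(h,(0,140,80),(10,255,255)))):
    for k in cv2.findContours(m,0,2)[0]:
        if cv2.contourArea(k)<3: continue
        M=cv2.moments(k); u,v=M['m10']/M['m00'],M['m01']/M['m00']
        r=[]
        for d in (22,26,30):
            t,dd=ray(c,u,v); P=t+dd*(((H+yr*d-t)@yr)/(dd@yr)); q=P-H; a=-(q@xr); r.append((round(np.hypot(a,q[2]),1),round(np.arctan2(a,q[2]),3)))
        print(nm,round(u),round(v),cv2.boundingRect(k),r)
```

```text
[ 363.252 -418.     222.913]
tip pred .52 [338.255 165.249] end [334.263 120.934]
green 255 348 (235, 337, 41, 23) [(np.float64(3696.4), np.float64(-0.034)), (np.float64(3779.3), np.float64(-0.035)), (np.float64(3862.2), np.float64(-0.036))]
green 353 149 (347, 146, 12, 7) [(np.float64(66.4), np.float64(0.514)), (np.float64(59.2), np.float64(0.548)), (np.float64(52.1), np.float64(0.592))]
red 359 153 (358, 152, 3, 3) [(np.float64(55.8), np.float64(0.465)), (np.float64(48.2), np.float64(0.498)), (np.float64(40.7), np.float64(0.543))]
red 350 143 (348, 140, 6, 6) [(np.float64(79.9), np.float64(0.486)), (np.float64(73.0), np.float64(0.51)), (np.float64(66.1), np.float64(0.54))]
red 509 7 (507, 0, 5, 20) [(np.float64(211.6), np.float64(-0.095)), (np.float64(208.4), np.float64(-0.111)), (np.float64(205.3), np.float64(-0.128))]
```

The red pointer lies across the green mark: red blobs at (350,143) and (359,153), the mark at (353,149). The lamp is at about 30° and the tool touches nothing, so I'll hand the job in.

```bash
python3 -c "
from cell import workorder; print(workorder.finish_job())"
```

```text
the job is handed in; nothing more can be done
None
```

I handed the job in, but its verdict was not shown to me: both carriers present hang latched (carrier 1 on peg 2, the other on peg 4), the lamp stands at about 30° with its pointer on the green mark, and the jar, bundle and box were never touched.

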